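Pass castings through the blasting cabinet's airlock

TASK

Pass the castings through the blasting cabinet's pass box: first feel that the inner gate is shut, by pushing its sprung handle the shutting way until the handle gives fully (shut the gate if it is ajar), and only then slide the outer hatch fully open. Stand any finished castings from the chamber upright in the wooden tray, and every casting that waits on the bench upright in the chamber; then shut the hatch completely, and after that slide the inner gate fully open and leave it so. Never have the two doors open together, and leave the other things on the bench where they are.

Things in the scene. Friction and masses are not known exactly. Their poses are not given: they have to be found in the camera images.
- passbox: fixed grey pass box before a blasting cabinet. Origin: middle of the chamber, on the bench; x to the cabinet behind, y along the box to the flat deck on its left, z up. Chamber inside: x -60 to 60, y -120 to 120, floor 20 up, walls 6 thick, rim 85 up. Deck: y 126 to 396, 81 high; runner rail along the front (x -75 to -67) 97 high. Cabinet from x 100: 118 high; from x 210: 168; dust pipe (x 280, y 300): 211
- hatch (a joint): outer door: clear sliding hatch in an aluminium frame that covers the chamber's top (frame's upper face 96 above the bench); 0 = shut, grows to 0.25 m = fully open as it slides along the pass box's +y over the deck. About 1.5 N of friction; stays where left
- hatch_handle (a point): centre of the hatch's wooden grip bar, 135 above the bench: 70 long in the pass box's x, 14 thick in y, 14 tall, on two 10 thick posts; can be pinched from above across y, or pushed. In the pass box's frame it is at x 0, y = hatch
- gate (a joint): inner door: steel gate sliding in the chamber's back wall, between chamber and cabinet; 0 = shut, grows to 0.075 m = fully open along the pass box's +y. About 1.5 N of friction; stays where left. It may stand ajar at the start
- gate_handle (a joint): the gate's handle is sprung: pushed towards the pass box's -y (the shutting way) it gives up to 0.008 m relative to the gate (700 N/m, about 5.6 N at its end). While the gate is ajar the gate slides along after about 2 mm of give; only with the gate home does it give fully. 0 = relaxed; pulled towards +y it is rigid
- gate_paddle (a point): centre of the gate's upright black handle, 137 above the bench: 20 (pass box x) x 14 (y) x 46 tall (from 114 to 160 above the bench). In the pass box's frame it is at x 78, y = -20 + gate - gate_handle (in mm)
- tray: fixed wooden tray for finished castings: 150 (own x) x 210 (own y) x 30 tall, walls 6, inner floor about 6 above the bench; origin: centre of its underside
- raw1_mid (a point): waiting casting on the bench (may be absent): brass bearing-block casting: base plate 84 (own x) x 46 (own y) x 12 thick; in its middle an upright block rounded on top, 40 (own x) x 26 thick (own y), its top 54 above the underside, with a bore along own y; 0.4 to 0.7 kg. Grip it across the 26 thickness (flat faces from 12 to 54 above the underside). This point is on the centre line, 27 above the underside; z is up when it stands on its base
- raw2_mid (a point): waiting casting on the bench (may be absent): same as raw1, same point
- raw3_mid (a point): waiting casting on the bench (may be absent): same as raw1, same point
- done1_mid (a point): finished casting that stands in the chamber at the start (may be absent): same shape and same point as raw1
- done2_mid (a point): finished casting that stands in the chamber at the start (may be absent): same shape and same point as raw1
- hammer: bystander, not to be disturbed: claw-less hand hammer, 270 long, lying on the bench
- tin: bystander, not to be disturbed: open steel cup, 68 across, 85 tall
- slate: bystander, not to be disturbed: flat dark stone-like slab, 130 x 110 x 14
- brick: bystander, not to be disturbed: fired brick, 200 x 100 x 65
- bowl: bystander, not to be disturbed: aluminium bowl, 120 across, 45 tall
- brush: bystander, not to be disturbed: hand brush, 200 long
- jar: bystander, not to be disturbed: amber glass jar with a steel cap, 70 across, 90 tall
There are look-alikes about, which are no part of the job. What is shaped like the part that bears raw3_mid but black is not meant.

How it is judged:
By the outcome, as a careful person would: the job done as asked, in the order asked, and still so for the second after the job is handed in, with the robot touching nothing.
Of raw1, raw2, raw3, done1, done2 only 3 to 5 are there at a start; the rules pass over those that are not, and their reading is None.
At some moment in a run one of raw1, raw2, raw3 may be knocked a few centimetres aside while the robot is not near it.
It also fails if it takes over 210 s, if anything falls off the work surface, if the arm or the gripper's body presses on something with over 40 N, if the wrist force passes 120 N, or if a joint passes its speed limit or range.

ROBOT

A 6-joint arm with a two-finger parallel gripper is mounted at the origin on the work surface. World frame = base frame: x ahead of the robot, y to its left, z up, the work surface at z = 0. Lengths are in mm, angles in degrees, forces in N, time in s.
With the tool pointing down it reaches from about 300 to 850 mm from the base axis. Payload 4.2 kg.
Tool frame: the origin (TCP) lies on the centre line of the jaws, within the pads' length; the fingertips stand env.nose_length ahead of it and the grasp point (between the pads) lies 2 mm behind it (env.nose_length is the distance from the TCP to the fingertips, in mm); z points along the fingers, y is the direction in which the jaws open and shut (so a half turn about z gives the same grasp; the last joint's range is limited). The gripper opens to 91 mm and grips with 3 to 60 N. Pads are 32 mm wide; open, the fingers measure 118 mm over their backs; the gripper's body (76 mm by 178 mm) begins 60 mm behind the grasp point.
Start: joints at [66.921, 18.312, 89.639, -0, 72.044, -1.146], TCP at [214.777, 533.397, 230.976] pointing down, gripper open.
Joint ranges: [-177.97, 177.97], [-48.28, 115.42], [12.27, 149.76], [-77.06, 257.06], [2.81, 150.46], [-146.56, 146.56]. Speed limits (degrees/s): [147.25, 147.25, 180, 180, 180, 180].

INTERFACE

Orientations are given as [roll, pitch, yaw] about the fixed x, y, z axes, in that order (R = Rz(yaw) Ry(pitch) Rx(roll)).
In Python, from workcell import env gives the robot as it stands. The module is installed in compiled form; this text tells all that it offers.
- The arm moves only by the tool jog_arm, never from a script. Its argument "deltas" is a list that holds one entry, the list of rows, each a list of 5 numbers: the shift along the tool's x, y, z in m, then the turn about the tool's z in degrees, then the finger opening in m, from 0 to 0.0912. A call has 1 to 20 rows; each row is the pose to reach, as a shift and turn from the pose commanded when the call began, along the tool's axes at that moment; what a row does not reach only later rows make up. A row lasts 1/12 s, in which the tool goes at most 41.7 mm and 7.16 degrees, less where a joint would pass 70% of its speed; a pose out of reach is approached as far as the arm can. A call with a gripper value outside its range is refused whole. The fingers move at their own pace and stop on an object; "grip_force" is the grip in N (left out, the last holds). Time passes only in rows, so rows that repeat a pose let the fingers close. It gives the time, the measured TCP pose, the force and the opening at its end, in the units of the state.
- env.state(): the state, without advancing time (a new reading comes with each control period).
- env.grab_frame(name): name is "scene" or "side" or "wrist"; returns the picture (384x512x3 uint8, red, green, blue); there is no depth.
- env.camera_params(name): a dict with "fx", "fy", "cx", "cy" (pixels), "xyz" and "orientation" of the camera in the world. Camera axes: x right, y down, z forward; pixel columns grow to the right and rows downward; lengths in mm; the calibration is good to about 2 mm. A picture is of the moment at which its call begins: read the wrist's pose just before it. camera_params takes no time and is no camera call; for the wrist camera it gives the pose at the moment of the call.
- env.job_done(): hands the job in, once; it reports no verdict.
Trained networks look in the newest picture that a camera, given by its name, has taken for a name from the list of things; names that differ only in an ending like _2 or _b are one class to them, and where a whole thing is asked for, a point or a joint stands for the part that bears it (a point fixed in the world has none). Each returns a list of dicts, best first, with "conf" (0 to 1); they miss things now and then, are a little off and sometimes report something else, mostly with a low value. They report only what shows in the picture. A call takes as long as a camera call. They do not tell look-alikes from the thing itself.
- env.look_for(camera, label): "xyz" ([x, y, z] in mm, in world coordinates, good to about 4 mm: the middle of the surface that is visible of it).
The state is a dict: "time_s": time; "qpos": joint angles; "qvel": joint speeds; "effort": joint torques, N m; "ee_pos": TCP position; "ee_rot": TCP orientation; "force": force on the tool from outside, world axes, zero at the start; "torque": the same for the moment, N m; "gripper_width": finger opening in mm.
Only numpy, scipy, OpenCV 4.12 (cv2) and the standard library are available. Lean on these libraries where they do the work, as an engineer would, in place of code of your own. Each camera call takes 0.05 s, during which the arm holds its last target.

## Working session

There is one attempt and no reset: what is moved stays moved. The work goes in short steps, Python scripts to look and compute and a tool call to move; the robot and the scene stay as the last step left them, time stands still between calls to the robot, and variables do not carry over. Pictures are saved under pics/ and viewed, and the job is handed in when it is done.

Besides the shell and the picture viewer there is one more tool, called after "Call:" as a command line: name --argument value ..., lists and objects as JSON in quotes. jog_arm: Moves the arm, as the interface text tells. Its arguments: {"type":"object","properties":{"deltas":{"type":"array"},"grip_force":{"type":"number"}},"required":["deltas"]}

```bash
mkdir -p pics; cat > h.py <<'E'
from workcell import env
import numpy as np, cv2
from scipy.spatial.transform import Rotation as R
def shot(cam,name):
    p=env.camera_params(cam); im=env.grab_frame(cam); cv2.imwrite('pics/'+name+'.png',cv2.cvtColor(im,cv2.COLOR_RGB2BGR)); return im,p
def rot(o): return R.from_euler('xyz',o,degrees=True).as_matrix()
def ray(p,u,v,z):
    d=rot(p['orientation'])@np.array([(u-p['cx'])/p['fx'],(v-p['cy'])/p['fy'],1]); o=np.array(p['xyz']); return o+d*(z-o[2])/d[2]
def proj(p,X):
    c=rot(p['orientation']).T@(np.array(X,float)-np.array(p['xyz'])); return p['fx']*c[0]/c[2]+p['cx'],p['fy']*c[1]/c[2]+p['cy']
E
python3 - <<'E'
from h import *
s=env.state(); print(s, env.nose_length)
for c in ['scene','side','wrist']:
    im,p=shot(c,c+'0'); print(c,p)
    for l in ['raw1_mid','hatch_handle','gate_paddle','tray','passbox']:
        print(l,[(np.round(d['xyz']).tolist(),round(d['conf'],2)) for d in env.look_for(c,l)])
print(env.state()['time_s'])
E
```

```text
{'time_s': 0.0, 'qpos': array([ 6.69215181e+01,  1.83517170e+01,  8.97069789e+01, -1.52830730e-03,
        7.20444383e+01, -1.14764404e+00]), 'qvel': array([-0.04234808, -0.10530295, -0.03505984,  0.012583  ,  0.00228875,
        0.01790325]), 'effort': array([-2.51112215e-04, -4.12479579e+01, -2.31978858e+01,  7.26515288e-02,
        4.56007209e-02, -1.33144581e-04]), 'ee_pos': array([214.58810676, 532.93553126, 230.11562234]), 'ee_rot': array([-1.79896857e+02, -6.12926385e-04,  1.58069634e+02]), 'force': array([0.59034984, 0.01521401, 0.89895366]), 'torque': array([-0.00536507, -0.01641234,  0.02884489]), 'gripper_width': 91.0470763908083} 17.0
scene {'fx': 370.8536492281596, 'fy': 370.8536492281596, 'cx': 254.55548645882885, 'cy': 194.37225995344787, 'xyz': array([1499.4471949 ,  296.96634568, 1011.43167895]), 'orientation': array([-130.6603606 ,   -0.48266922,  107.8250039 ])}
raw1_mid [([458.0, -372.0, 11.0], 0.74), ([632.0, -45.0, 93.0], 0.72)]
hatch_handle [([631.0, -48.0, 91.0], 0.76)]
gate_paddle [([633.0, -45.0, 93.0], 0.34)]
tray [([386.0, 300.0, 4.0], 0.63)]
passbox [([89
[... 227 characters left out ...]
144.6975583 ,   991.20886661]), 'orientation': array([-126.74817803,   -1.05855137,  -18.999295  ])}
raw1_mid [([436.0, -392.0, 9.0], 0.88)]
hatch_handle [([634.0, -71.0, 92.0], 0.82)]
gate_paddle [([703.0, -70.0, 142.0], 0.48)]
tray [([405.0, 286.0, 8.0], 0.86), ([612.0, -523.0, 65.0], 0.73), ([460.0, -582.0, 15.0], 0.36)]
passbox [([762.0, -84.0, 117.0], 0.68)]
wrist {'fx': 291.61997393826266, 'fy': 291.61997393826266, 'cx': 262.1233766951866, 'cy': 193.1581938179947, 'xyz': array([146.75238834, 561.43689778, 384.89010152]), 'orientation': array([ 1.64862178e+02, -1.88181276e-02,  6.80632660e+01])}
raw1_mid []
hatch_handle []
gate_paddle []
tray [([362.0, 364.0, 6.0], 0.65)]
passbox []
0.9
```

View pics/scene0.png

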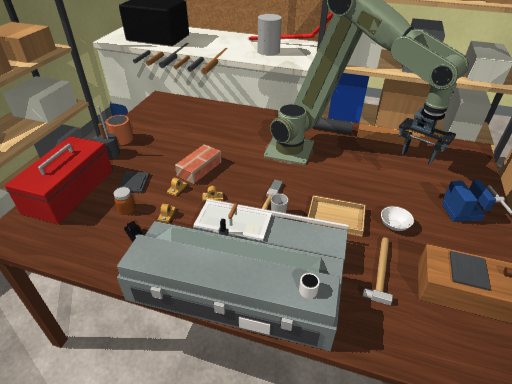

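View pics/side0.png

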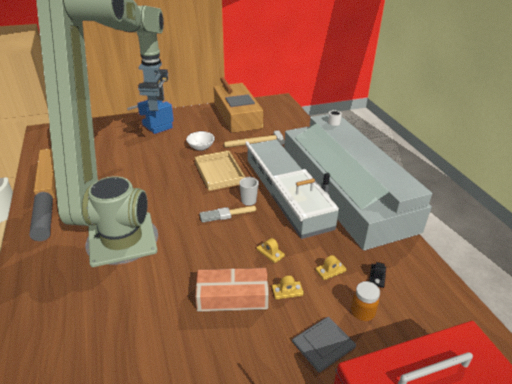

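View pics/wrist0.png

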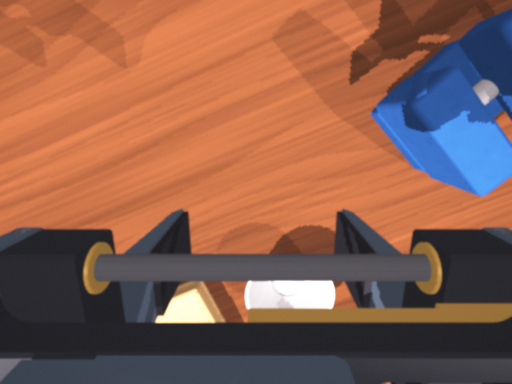

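The scene view shows three brass castings at about (177,186), (213,192) and (167,213), with a black look-alike at (133,230). The pass box handle is at (233,212), the black gate paddle at (223,227) and the tray at (337,215). I'll zoom in for details.

```bash
python3 - <<'E'
import cv2
a=cv2.imread('pics/scene0.png'); cv2.imwrite('pics/sc1.png',cv2.resize(a[165:265,115:355],None,fx=3.3,fy=3.3,interpolation=cv2.INTER_CUBIC))
a=cv2.imread('pics/side0.png'); cv2.imwrite('pics/si1.png',cv2.resize(a[130:310,235:415],None,fx=3.3,fy=3.3,interpolation=cv2.INTER_CUBIC))
E
```

```text
(no output)
```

View pics/sc1.png

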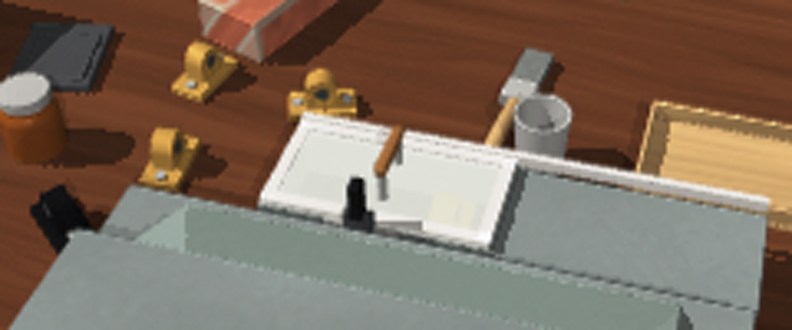

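View pics/si1.png

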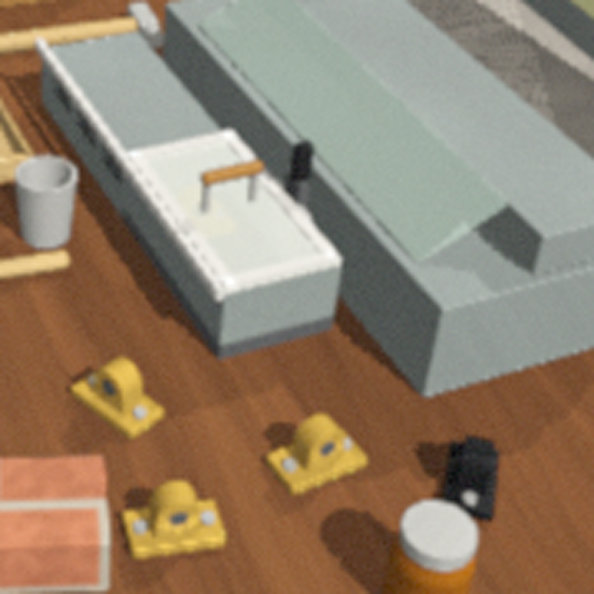

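```bash
cat > fit.py <<'E'
from h import *
from scipy.optimize import least_squares
ps,pd=env.camera_params('scene'),env.camera_params('side')
# local pts, cam, uv (crop)
sc=lambda u,v:(u/3.3+115,v/3.3+165)
si=lambda u,v:(u/3.3+235,v/3.3+130)
obs=[((0,0,135),ps,sc(389,153)),((0,0,135),pd,si(233,174)),((-75,396,97),ps,sc(771,199)),((-75,396,97),pd,si(38,42)),
((-67,-126,96),ps,sc(303,116)),((-67,-126,96),pd,si(222,294)),((67,-126,85),pd,si(341,262)),((0,-35,142),pd,si(0,0))][:-1]
gate=[(ps,sc(357,180)),(pd,si(301,145))]
def f(x,full=False):
    c,s=np.cos(x[2]),np.sin(x[2]); T=lambda l:(x[0]+c*l[0]-s*l[1],x[1]+s*l[0]+c*l[1],l[2])
    r=[np.subtract(proj(p,T(l)),uv) for l,p,uv in obs]+[np.subtract(proj(p,T((78,-20+x[3],160))),uv) for p,uv in gate]
    return np.concatenate(r)
r=least_squares(f,[630,-50,0.1,10],loss='soft_l1')
print(r.x,np.degrees(r.x[2])); print(f(r.x).reshape(-1,2).round(1))
E
python3 fit.py; python3 - <<'E'
from h import *
for l in ['raw1_mid','gate_paddle','hatch_handle','tray','done1_mid']:
  for c in ['scene','side']:
    print(l,c,[(np.round(d['xyz']).tolist(),round(d['conf'],2)) for d in env.look_for(c,l)])
E
```

```text
[ 6.29528822e+02 -5.52585888e+01  4.26630596e-02  1.32694074e+01] 2.444413258337287
[[-0.4 -1.2]
 [-0.7 -1. ]
 [-0.1  0.1]
 [-0.4 -2.1]
 [-0.8 -0.5]
 [ 0.1 -2.3]
 [-0.1  1. ]
 [-0.3  0.4]
 [ 0.4 -1.5]]
raw1_mid scene [([458.0, -372.0, 11.0], 0.74), ([632.0, -45.0, 93.0], 0.72)]
raw1_mid side [([436.0, -392.0, 9.0], 0.88)]
gate_paddle scene [([633.0, -45.0, 93.0], 0.34)]
gate_paddle side [([703.0, -70.0, 142.0], 0.48)]
hatch_handle scene [([631.0, -48.0, 91.0], 0.76)]
hatch_handle side [([634.0, -71.0, 92.0], 0.82)]
tray scene [([386.0, 300.0, 4.0], 0.63)]
tray side [([405.0, 286.0, 8.0], 0.86), ([612.0, -523.0, 65.0], 0.73), ([460.0, -582.0, 15.0], 0.36)]
done1_mid scene []
done1_mid side [([613.0, -529.0, 64.0], 0.57)]
```

```bash
cat >> h.py <<'E'
import json,os
BX=[629.5,-55.3,2.44]
def setbox(b): json.dump(list(b),open('box.json','w'))
if os.path.exists('box.json'): BX=json.load(open('box.json'))
def W(l):
    a=np.radians(BX[2]);c,s=np.cos(a),np.sin(a); return np.array([BX[0]+c*l[0]-s*l[1],BX[1]+s*l[0]+c*l[1],l[2]])
def L(w):
    a=np.radians(BX[2]);c,s=np.cos(a),np.sin(a); dx,dy=w[0]-BX[0],w[1]-BX[1]; return np.array([c*dx+s*dy,-s*dx+c*dy,w[2]])
def cmd(): return json.load(open('cmd.json'))
if not os.path.exists('cmd.json'): json.dump([214.777,533.397,230.976,158.07],open('cmd.json','w'))
def rel(t,yaw):
    """numbers for a move from the commanded pose to target t(mm), yaw"""
    c=cmd(); M=rot([180,0,c[3]]); d=M.T@(np.array(t,float)-c[:3])/1000; dy=-(((yaw-c[3])+180)%360-180); return d.round(4).tolist()+[round(dy,2)]
def did(x,y,z,turn):
    "record a move made, in the numbers of the call"
    c=cmd(); M=rot([180,0,c[3]]); p=np.array(c[:3])+M@(np.array([x,y,z])*1000); json.dump(p.tolist()+[((c[3]-turn)+180)%360-180],open('cmd.json','w'))
def st():
    s=env.state(); print('t %.2f'%s['time_s'],'pos',s['ee_pos'].round(1),'rot',s['ee_rot'].round(2),'F',s['force'].round(1),'w %.1f'%s['gripper_width'],'cmd',np.round(cmd(),1)); return s
E
python3 - <<'E'
from h import *
print(rel([215,533,340],158.07)); print(rel(W((-20,0,340)),182.44))
E
```

```text
[-0.0004, -0.0003, -0.109, -0.0]
[-0.5864, -0.3995, -0.109, -24.37]
```

Call:
jog_arm --deltas '[[[0,0,-0.04,0,0.09],[0,0,-0.08,0,0.09],[-0.586,-0.4,-0.109,-24.4,0.09],[-0.586,-0.4,-0.109,-24.4,0.09],[-0.586,-0.4,-0.109,-24.4,0.09],[-0.586,-0.4,-0.109,-24.4,0.09],[-0.586,-0.4,-0.109,-24.4,0.09],[-0.586,-0.4,-0.109,-24.4,0.09],[-0.586,-0.4,-0.109,-24.4,0.09],[-0.586,-0.4,-0.109,-24.4,0.09],[-0.586,-0.4,-0.109,-24.4,0.09],[-0.586,-0.4,-0.109,-24.4,0.09],[-0.586,-0.4,-0.109,-24.4,0.09],[-0.586,-0.4,-0.109,-24.4,0.09],[-0.586,-0.4,-0.109,-24.4,0.09],[-0.586,-0.4,-0.109,-24.4,0.09],[-0.586,-0.4,-0.109,-24.4,0.09],[-0.586,-0.4,-0.109,-24.4,0.09],[-0.586,-0.4,-0.109,-24.4,0.09],[-0.586,-0.4,-0.109,-24.4,0.09]]]'

```text
time_s: 3.07
ee_pos: [611.7, -62.0, 338.8]
ee_rot: [-179.8, 0.0, -177.8]
force: [-0.9, 1.0, -1.1]
gripper_width: 90.0
```

```bash
python3 - <<'E'
from h import *
did(-0.586,-0.4,-0.109,-24.4)
st()
im,p=shot('wrist','w1'); print(p['xyz'],p['orientation'])
for l in [(0,0,142),(78,-20,160),(-67,-126,96),(-67,126,96),(60,-126,96)]: print(l,np.round(proj(p,W(l))))
E
```

```text
t 3.07 pos [611.7 -62.  338.8] rot [-1.7984e+02  4.0000e-02 -1.7781e+02] F [-0.9  1.  -1.1] w 90.0 cmd [ 609.   -56.5  340.  -177.5]
[538.25393141 -63.84483603 492.67459238] [1.64809903e+02 1.41887782e-01 9.21823441e+01]
(0, 0, 142) [267. 190.]
(78, -20, 160) [251. 254.]
(-67, -126, 96) [172. 133.]
(-67, 126, 96) [361. 133.]
(60, -126, 96) [180. 223.]
```

View pics/w1.png

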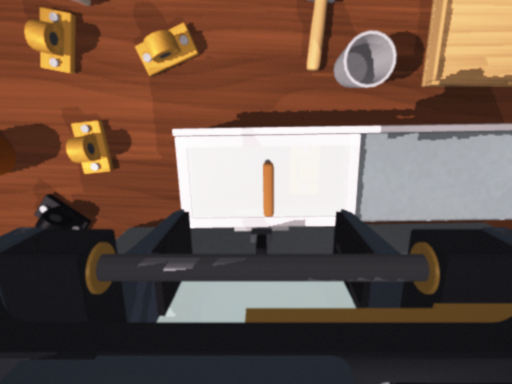

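Wrist view: the hatch handle is at (268,190), as predicted. The paddle is near (262,238), three brass castings are at (50,40), (165,48) and (90,148), and the black look-alike is at (60,215). There is a faint casting under the hatch near (305,170). I'll zoom in on the paddle.

```bash
python3 - <<'E'
from h import *
a=cv2.imread('pics/w1.png'); cv2.imwrite('pics/w1z.png',cv2.resize(a[120:270,165:365],None,fx=4,fy=4,interpolation=cv2.INTER_CUBIC))
p=env.camera_params('wrist')
for g in (0,10,20):
  for l in [(68,-20+g,114),(68,-20+g,160),(68,-27+g,160),(68,-13+g,160)]: u,v=proj(p,W(l)); print(g,l,round((u-165)*4),round((v-120)*4))
E
```

```text
0 (68, -20, 114) 344 452
0 (68, -20, 160) 339 510
0 (68, -27, 160) 316 510
0 (68, -13, 160) 361 510
10 (68, -10, 114) 373 452
10 (68, -10, 160) 371 510
10 (68, -17, 160) 348 510
10 (68, -3, 160) 393 510
20 (68, 0, 114) 401 452
20 (68, 0, 160) 403 510
20 (68, -7, 160) 380 510
20 (68, 7, 160) 425 510
```

View pics/w1z.png

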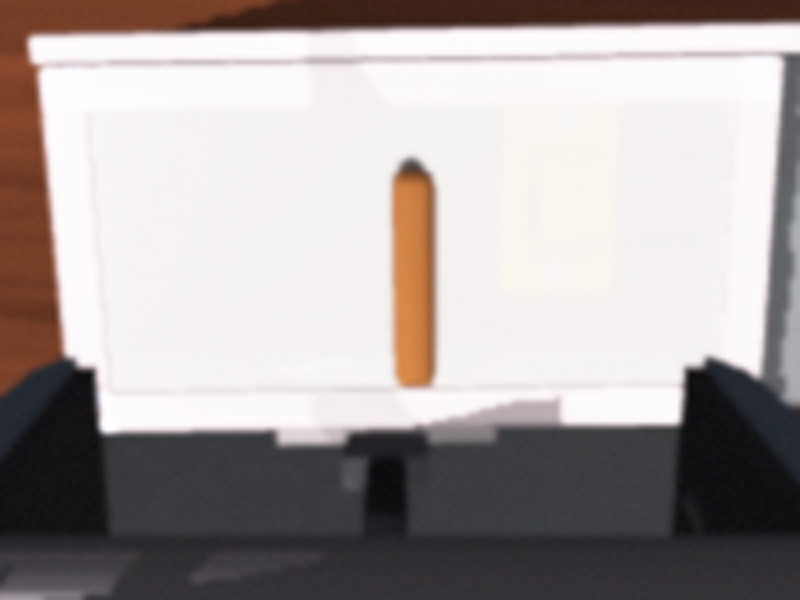

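```bash
python3 - <<'E'
from h import *
st(); y=-177.56
print(rel(W((78,28,240)),y),rel(W((78,28,142)),y))
E
```

```text
t 3.12 pos [611.  -60.6 338.7] rot [-1.7992e+02 -2.0000e-02 -1.7780e+02] F [ 0.6 -1.4  0.6] w 90.3 cmd [ 609.   -56.5  340.  -177.5]
[-0.0986, 0.0283, 0.1, 0.03] [-0.0986, 0.0283, 0.198, 0.03]
```

Call:
jog_arm --deltas '[[[-0.0986,0.028,0.03,0,0.0],[-0.0986,0.028,0.06,0,0.0],[-0.0986,0.028,0.1,0,0.0],[-0.0986,0.028,0.1,0,0.0],[-0.0986,0.028,0.1,0,0.0],[-0.0986,0.028,0.1,0,0.0],[-0.0986,0.028,0.1,0,0.0],[-0.0986,0.028,0.1,0,0.0],[-0.0986,0.028,0.13,0,0.0],[-0.0986,0.028,0.16,0,0.0],[-0.0986,0.028,0.198,0,0.0],[-0.0986,0.028,0.198,0,0.0],[-0.0986,0.028,0.198,0,0.0],[-0.0986,0.028,0.198,0,0.0]]]'

```text
time_s: 4.28
ee_pos: [707.7, -24.6, 145.6]
ee_rot: [-180.0, 0.3, -177.5]
force: [0.4, 0.1, 1.2]
gripper_width: 1.1
```

```bash
python3 - <<'E'
from h import *
did(-0.0986,0.028,0.198,0); s=st(); print(L(s['ee_pos']))
shot('side','s2'); a=cv2.imread('pics/s2.png'); cv2.imwrite('pics/s2z.png',cv2.resize(a[100:250,235:415],None,fx=4,fy=4,interpolation=cv2.INTER_CUBIC))
E
```

```text
t 4.28 pos [707.7 -24.6 145.6] rot [-179.97    0.31 -177.55] F [0.4 0.1 1.2] w 1.1 cmd [ 706.3  -24.3  142.  -177.5]
[ 79.48010967  27.35713989 145.59748588]
```

View pics/s2z.png

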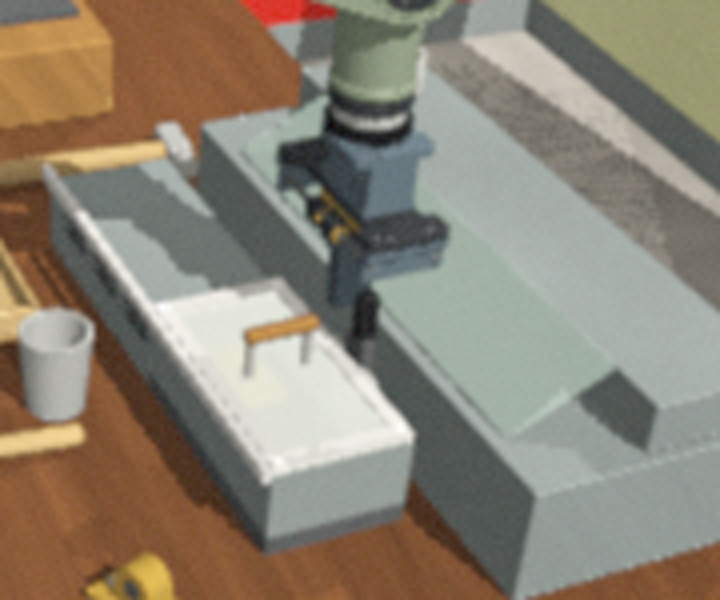

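Call:
jog_arm --deltas '[[[0,-0.002,0,0,0],[0,-0.004,0,0,0],[0,-0.006,0,0,0],[0,-0.008,0,0,0],[0,-0.01,0,0,0],[0,-0.012,0,0,0],[0,-0.014,0,0,0],[0,-0.016,0,0,0],[0,-0.018,0,0,0],[0,-0.02,0,0,0],[0,-0.02,0,0,0],[0,-0.02,0,0,0]]]'

```text
time_s: 5.33
ee_pos: [707.1, -44.1, 141.8]
ee_rot: [180.0, -0.0, -177.5]
force: [-0.6, 1.6, -0.4]
gripper_width: 0.6
```

Call:
jog_arm --deltas '[[[0,-0.002,0,0,0],[0,-0.004,0,0,0],[0,-0.006,0,0,0],[0,-0.008,0,0,0],[0,-0.008,0,0,0],[0,-0.008,0,0,0]]]'

```text
time_s: 5.83
ee_pos: [707.5, -52.5, 141.9]
ee_rot: [-180.0, 0.0, -177.5]
force: [0.4, 1.5, -0.5]
gripper_width: 0.6
```

Call:
jog_arm --deltas '[[[0,-0.001,0,0,0],[0,-0.002,0,0,0],[0,-0.002,0,0,0],[0,-0.002,0,0,0]]]'

```text
time_s: 6.17
ee_pos: [707.6, -54.2, 141.9]
ee_rot: [180.0, 0.0, -177.5]
force: [1.0, 2.2, -0.8]
gripper_width: 0.6
```

Call:
jog_arm --deltas '[[[0,-0.001,0,0,0],[0,-0.002,0,0,0],[0,-0.002,0,0,0],[0,-0.002,0,0,0]]]'

```text
time_s: 6.5
ee_pos: [707.7, -56.0, 142.0]
ee_rot: [180.0, 0.0, -177.5]
force: [-0.2, 2.4, -1.3]
gripper_width: 0.4
```

Call:
jog_arm --deltas '[[[0,-0.001,0,0,0],[0,-0.002,0,0,0],[0,-0.002,0,0,0],[0,-0.002,0,0,0]]]'

```text
time_s: 6.83
ee_pos: [707.8, -57.9, 141.9]
ee_rot: [180.0, 0.0, -177.5]
force: [0.0, 4.1, -1.3]
gripper_width: 0.5
```

Call:
jog_arm --deltas '[[[0,-0.001,0,0,0],[0,-0.001,0,0,0],[0,-0.001,0,0,0]]]'

```text
time_s: 7.08
ee_pos: [707.8, -58.9, 141.9]
ee_rot: [180.0, 0.0, -177.5]
force: [0.7, 5.0, -1.6]
gripper_width: 0.2
```

Call:
jog_arm --deltas '[[[0,-0.001,0,0,0],[0,-0.001,0,0,0],[0,-0.001,0,0,0]]]'

```text
time_s: 7.33
ee_pos: [707.8, -59.7, 141.9]
ee_rot: [179.9, 0.0, -177.5]
force: [1.0, 5.4, -1.4]
gripper_width: 0.3
```

Call:
jog_arm --deltas '[[[0,-0.001,0,0,0],[0,-0.001,0,0,0],[0,-0.001,0,0,0]]]'

```text
time_s: 7.58
ee_pos: [707.9, -59.8, 141.9]
ee_rot: [179.9, 0.0, -177.5]
force: [0.7, 8.2, -1.1]
gripper_width: 0.8
```

Call:
jog_arm --deltas '[[[0,-0.001,0,0,0],[0,-0.001,0,0,0],[0,-0.001,0,0,0]]]'

```text
time_s: 7.83
ee_pos: [707.9, -59.9, 141.9]
ee_rot: [179.8, -0.0, -177.5]
force: [1.0, 10.3, -0.8]
gripper_width: 0.5
```

Call:
jog_arm --deltas '[[[0,-0.001,0,0,0],[0,-0.001,0,0,0],[0,-0.001,0,0,0]]]'

```text
time_s: 8.08
ee_pos: [707.9, -60.0, 141.9]
ee_rot: [179.7, -0.0, -177.5]
force: [0.4, 11.8, 0.7]
gripper_width: 0.4
```

```bash
python3 - <<'E'
from h import *
did(0,-0.039,0,0); st(); y=-177.56
for l in [(78,20,142),(78,20,200),(0,0,200),(0,0,138)]: print(rel(W(l),y))
E
```

```text
t 8.08 pos [707.9 -60.  141.9] rot [ 1.7968e+02 -1.0000e-02 -1.7753e+02] F [ 0.4 11.8  0.7] w 0.4 cmd [ 708.   -63.3  142.  -177.5]
[0.0, 0.0313, -0.0, 0.03]
[0.0, 0.0313, -0.058, 0.03]
[0.0781, 0.0113, -0.058, 0.03]
[0.0781, 0.0113, 0.004, 0.03]
```

Call:
jog_arm --deltas '[[[0,0.031,0,0,0],[0,0.031,0,0,0],[0,0.031,-0.03,0,0],[0,0.031,-0.06,0,0],[0,0.031,-0.06,0,0.06],[0.04,0.02,-0.06,0,0.06],[0.078,0.0113,-0.06,0,0.06],[0.078,0.0113,-0.06,0,0.06],[0.078,0.0113,-0.06,0,0.06],[0.078,0.0113,-0.06,0,0.06],[0.078,0.0113,-0.03,0,0.06],[0.078,0.0113,0.004,0,0.06],[0.078,0.0113,0.004,0,0.06],[0.078,0.0113,0.004,0,0.06]]]'

```text
time_s: 9.25
ee_pos: [629.8, -55.4, 136.6]
ee_rot: [180.0, -0.2, -177.5]
force: [0.0, -0.4, 1.0]
gripper_width: 59.9
```

Call:
jog_arm --deltas '[[[0,0,0,0,0.0],[0,0,0,0,0.0],[0,0,0,0,0.0],[0,0,0,0,0.0],[0,0,0,0,0.0],[0,0,0,0,0.0]]]' --grip_force 12

```text
time_s: 9.75
ee_pos: [629.7, -55.3, 138.6]
ee_rot: [-180.0, 0.1, -177.5]
force: [0.2, -0.1, -0.6]
gripper_width: 23.0
```

Call:
jog_arm --deltas '[[[0,0,0,0,0.0],[0,0,0,0,0.0],[0,0,0,0,0.0],[0,0,0,0,0.0],[0,0,0,0,0.0]]]' --grip_force 12

```text
time_s: 10.17
ee_pos: [629.6, -54.5, 138.2]
ee_rot: [179.9, 0.0, -177.5]
force: [-0.9, 6.1, 2.9]
gripper_width: 13.7
```

```bash
python3 - <<'E'
from h import *
did(0.078,0.0113,0.004,0); s=st(); print(L(s['ee_pos']))
shot('side','s3'); a=cv2.imread('pics/s3.png'); cv2.imwrite('pics/s3z.png',cv2.resize(a[100:250,235:415],None,fx=4,fy=4,interpolation=cv2.INTER_CUBIC))
for l in [(0,60,138),(0,252,138)]: print(rel(W(l),-177.56))
E
```

```text
t 10.17 pos [629.6 -54.5 138.2] rot [ 1.7992e+02  2.0000e-02 -1.7752e+02] F [-0.9  6.1  2.9] w 13.7 cmd [ 629.6  -55.3  138.  -177.5]
[8.79616331e-02 7.81527144e-01 1.38234306e+02]
[0.0, 0.06, -0.0, 0.03]
[-0.0001, 0.252, -0.0, 0.03]
```

View pics/s3z.png

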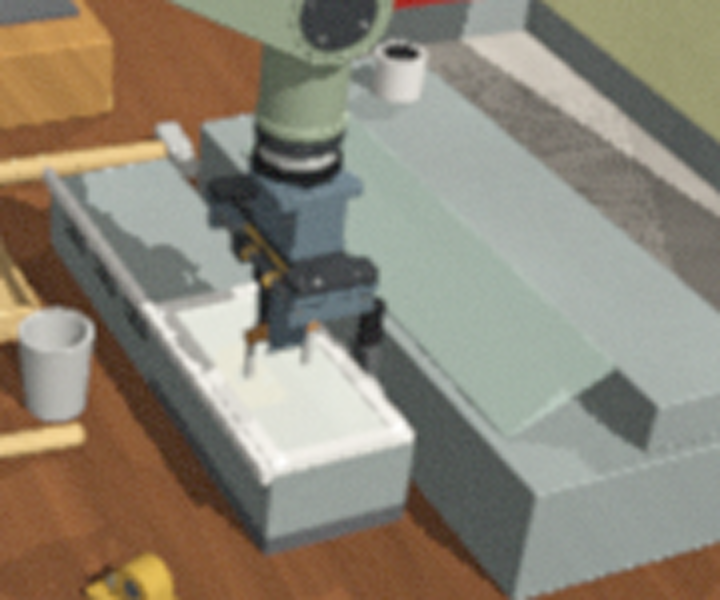

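The handle is held (13.7 mm) and the gate paddle is home. Now I'll slide the hatch.

Call:
jog_arm --deltas '[[[0,0.01,0,0,0.0],[0,0.025,0,0,0.0],[0,0.04,0,0,0.0],[0,0.055,0,0,0.0],[0,0.07,0,0,0.0],[0,0.085,0,0,0.0],[0,0.1,0,0,0.0],[0,0.115,0,0,0.0],[0,0.13,0,0,0.0],[0,0.145,0,0,0.0],[0,0.16,0,0,0.0],[0,0.175,0,0,0.0],[0,0.19,0,0,0.0],[0,0.205,0,0,0.0],[0,0.22,0,0,0.0],[0,0.23,0,0,0.0],[0,0.24,0,0,0.0],[0,0.248,0,0,0.0],[0,0.252,0,0,0.0],[0,0.252,0,0,0.0]]]'

```text
time_s: 11.88
ee_pos: [616.2, 195.3, 138.1]
ee_rot: [-179.6, -0.3, -177.4]
force: [-5.0, -9.4, 8.7]
gripper_width: 13.7
```

Call:
jog_arm --deltas '[[[0,0.001,0,0,0.0],[0,0.002,0,0,0.0],[0,0.002,0,0,0.0],[0,0.002,0,0,0.0]]]'

```text
time_s: 12.22
ee_pos: [616.2, 195.4, 138.0]
ee_rot: [-179.5, -0.3, -177.4]
force: [-5.1, -13.3, 9.0]
gripper_width: 14.5
```

```bash
python3 - <<'E'
from h import *
did(0,0.254,0,0); s=st(); print(L(s['ee_pos']))
E
```

```text
t 12.22 pos [616.2 195.4 138. ] rot [-179.52   -0.3  -177.42] F [ -5.1 -13.3   9. ] w 14.5 cmd [ 618.6  198.4  138.  -177.5]
[ -2.6495551  251.005469   138.04018145]
```

Call:
jog_arm --deltas '[[[0,0,0,0,0.06],[0,0,0,0,0.06],[0,0,0,0,0.06],[0,0,0,0,0.06],[0,0,0,0,0.06],[0,0,-0.03,0,0.06],[0,0,-0.06,0,0.06],[0,0,-0.07,0,0.06]]]'

```text
time_s: 12.88
ee_pos: [620.5, 199.6, 212.2]
ee_rot: [179.9, 0.4, -177.5]
force: [0.9, 0.8, 1.0]
gripper_width: 59.8
```

```bash
python3 - <<'E'
from h import *
did(0,0,-0.07,0); setbox([629.5,-54.4,3.1]); 
import importlib,h; importlib.reload(h); from h import *
st(); print(rel(W((-40,0,360)),-176.9))
E
```

```text
t 12.88 pos [620.5 199.6 212.2] rot [ 179.87    0.4  -177.52] F [0.9 0.8 1. ] w 59.8 cmd [ 618.6  198.4  208.  -177.5]
[0.04, -0.2535, -0.152, -0.63]
```

Call:
jog_arm --deltas '[[[0.04,-0.2535,-0.152,-0.6,0.08],[0.04,-0.2535,-0.152,-0.6,0.08],[0.04,-0.2535,-0.152,-0.6,0.08],[0.04,-0.2535,-0.152,-0.6,0.08],[0.04,-0.2535,-0.152,-0.6,0.08],[0.04,-0.2535,-0.152,-0.6,0.08],[0.04,-0.2535,-0.152,-0.6,0.08],[0.04,-0.2535,-0.152,-0.6,0.08],[0.04,-0.2535,-0.152,-0.6,0.08],[0.04,-0.2535,-0.152,-0.6,0.08],[0.04,-0.2535,-0.152,-0.6,0.08]]]'

```text
time_s: 13.8
ee_pos: [589.4, -55.2, 358.4]
ee_rot: [179.9, -0.1, -176.9]
force: [-0.1, 0.5, 0.2]
gripper_width: 80.3
```

```bash
python3 - <<'E'
from h import *
did(0.04,-0.2535,-0.152,-0.6); st()
im,p=shot('wrist','w4'); json.dump({k:np.array(v).tolist() for k,v in p.items()},open('p4.json','w'))
cv2.imwrite('pics/w4z.png',cv2.resize(cv2.imread('pics/w4.png')[0:290],None,fx=1.56,fy=1.56,interpolation=cv2.INTER_CUBIC))
for l in [(-60,-120,85),(-60,120,85),(60,-120,85),(60,120,85)]: print(l,np.round(proj(p,W(l)),1))
print([(np.round(d['xyz']).tolist(),round(d['conf'],2)) for d in env.look_for('wrist','done1_mid')])
E
```

```text
t 13.80 pos [589.4 -55.2 358.4] rot [ 1.7992e+02 -1.4000e-01 -1.7686e+02] F [-0.1  0.5  0.2] w 80.3 cmd [ 589.6  -56.6  360.  -176.9]
(-60, -120, 85) [178.4 152.5]
(-60, 120, 85) [342.4 152.6]
(60, -120, 85) [184.  229.2]
(60, 120, 85) [336.9 229.2]
[]
```

View pics/w4z.png

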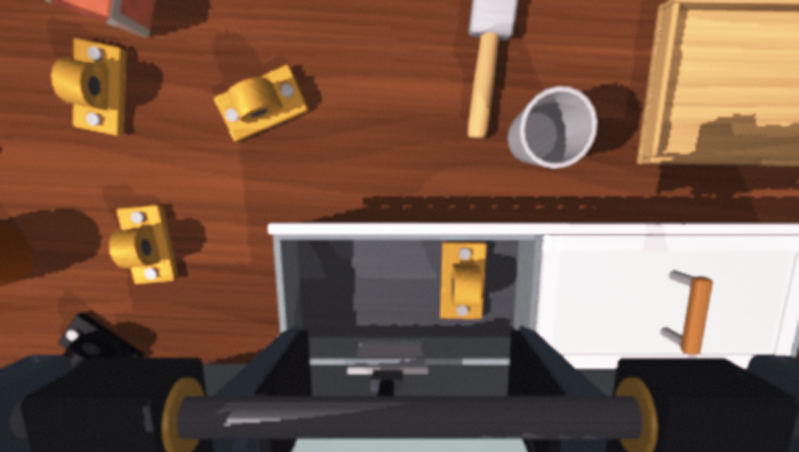

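```bash
cat >> h.py <<'E'
def quad(p,pts,z,k=1.0,off=(0,0)):
    "corners px-> centre, yaw of the long axis, sides"
    P=np.array([ray(p,u/k+off[0],v/k+off[1],z)[:2] for u,v in pts])
    c=P.mean(0); e=[P[(i+1)%4]-P[i] for i in range(4)]; l=[np.linalg.norm(x) for x in e]
    i=0 if l[0]+l[2]>l[1]+l[3] else 1
    d=e[i]-e[(i+2)%4]; yaw=np.degrees(np.arctan2(d[1],d[0]))%180
    return c.round(1),round(yaw,1),np.round(l,0)
E
python3 - <<'E'
from h import *
p=json.load(open('p4.json'));k=1.56
print('D',quad(p,[(443,243),(487,243),(484,318),(440,318)],32,k))
print('A',quad(p,[(75,38),(127,46),(123,135),(73,128)],12,k))
print('B',quad(p,[(214,98),(291,66),(308,106),(236,140)],12,k))
print('C',quad(p,[(117,210),(156,206),(176,279),(137,284)],12,k))
print('tray inner corner',ray(p,655/k,4/k,30),ray(p,640/k,163/k,30))
c,y,_=quad(p,[(443,243),(487,243),(484,318),(440,318)],32,k); print(L((c[0],c[1],0)),y-BX[2])
for n in ('scene','side'):
  q=env.camera_params(n); print(n,[np.round(proj(q,(386,300,15)))])
E
```

```text
D (array([619.5,   6.7]), np.float64(2.7), array([47., 83., 49., 83.]))
A (array([ 444.3, -375. ]), np.float64(171.1), array([51., 85., 51., 85.]))
B (array([ 449.4, -211.5]), np.float64(114.8), array([85., 40., 83., 44.]))
C (array([ 602.5, -342.5]), np.float64(10.1), array([43., 81., 45., 82.]))
tray inner corner [345.70459581 163.08422521  30.        ] [487.55220347 175.56110871  30.        ]
[-6.68115123 61.55137869  0.        ] -0.3999999999999999
scene [array([340., 212.])]
side [array([213., 168.])]
```

```bash
python3 - <<'E'
from h import *
a=cv2.imread('pics/side0.png')[145:215,185:265]; b=cv2.imread('pics/scene0.png')[190:245,300:380]
cv2.imwrite('pics/t1.png',cv2.resize(a,None,fx=7,fy=7,interpolation=cv2.INTER_CUBIC)); cv2.imwrite('pics/t2.png',cv2.resize(b,None,fx=7,fy=7,interpolation=cv2.INTER_CUBIC))
y=-177.3
c=np.array([619.5,6.7]); print(rel([*c,130],y),rel([*c,53.5],y))
E
```

```text
[-0.0333, 0.0616, 0.23, 0.37] [-0.0333, 0.0616, 0.3065, 0.37]
```

View pics/t1.png

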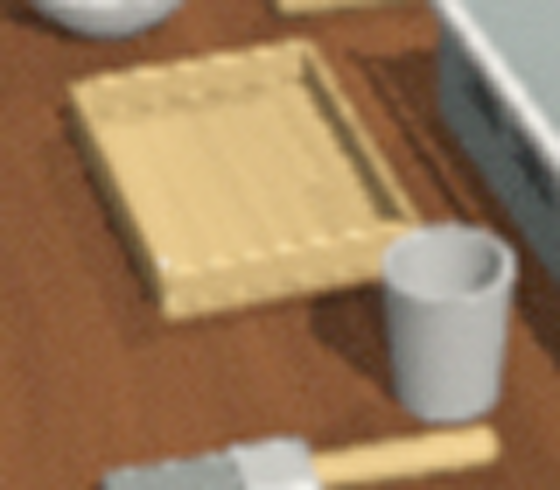

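View pics/t2.png

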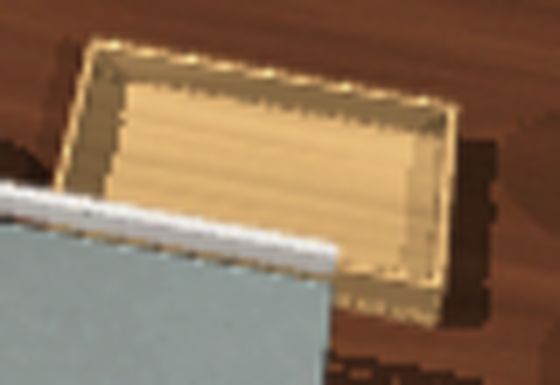

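```bash
python3 - <<'E'
from h import *
q=env.camera_params('side'); print(quad(q,[(70,88),(160,280),(415,228),(315,40)],30,7,(185,145)))
q=env.camera_params('scene'); 
for u,v in [(90,42),(460,102),(440,292)]: print(ray(q,u/7+300,v/7+190,30))
E
```

```text
(array([405.1, 277.5]), np.float64(90.9), array([207., 147., 211., 154.]))
[344.26758534 182.19854681  30.        ]
[329.4506464  390.73932006  30.        ]
[483.5071254  393.98378479  30.        ]
```

Call:
jog_arm --deltas '[[[-0.0333,0.0616,0.04,0.4,0.06],[-0.0333,0.0616,0.08,0.4,0.06],[-0.0333,0.0616,0.12,0.4,0.06],[-0.0333,0.0616,0.16,0.4,0.06],[-0.0333,0.0616,0.2,0.4,0.06],[-0.0333,0.0616,0.24,0.4,0.06],[-0.0333,0.0616,0.26,0.4,0.06],[-0.0333,0.0616,0.28,0.4,0.06],[-0.0333,0.0616,0.3,0.4,0.06],[-0.0333,0.0616,0.3065,0.4,0.06],[-0.0333,0.0616,0.3065,0.4,0.06],[-0.0333,0.0616,0.3065,0.4,0.06]]]'

```text
time_s: 14.9
ee_pos: [619.8, 7.4, 53.7]
ee_rot: [180.0, 0.0, -177.3]
force: [0.4, -0.2, -0.1]
gripper_width: 59.9
```

Call:
jog_arm --deltas '[[[0,0,0,0,0.02],[0,0,0,0,0.0],[0,0,0,0,0.0],[0,0,0,0,0.0],[0,0,0,0,0.0],[0,0,0,0,0.0],[0,0,0,0,0.0],[0,0,0,0,0.0],[0,0,0,0,0.0]]]' --grip_force 35

```text
time_s: 15.65
ee_pos: [619.9, 6.0, 54.1]
ee_rot: [-179.9, 0.1, -177.3]
force: [-0.4, -5.2, 6.5]
gripper_width: 25.9
```

```bash
python3 - <<'E'
from h import *
did(-0.0333,0.0616,0.3065,0.4); s=st(); c=cmd(); y=-177.3
for t in [[c[0],c[1],185],[405,278,185],[405,278,41]]: print(rel(t,y))
E
```

```text
t 15.65 pos [619.9   6.   54.1] rot [-1.7994e+02  7.0000e-02 -1.7731e+02] F [-0.4 -5.2  6.5] w 25.9 cmd [ 619.5    6.7   53.5 -177.3]
[-0.0, 0.0, -0.1315, -0.03]
[0.2017, 0.281, -0.1315, -0.03]
[0.2017, 0.281, 0.0125, -0.03]
```

Call:
jog_arm --deltas '[[[0,0,-0.03,0,0],[0,0,-0.07,0,0],[0,0,-0.11,0,0],[0,0,-0.1315,0,0],[0.03,0.04,-0.1315,0,0],[0.05,0.07,-0.1315,0,0],[0.075,0.1,-0.1315,0,0],[0.1,0.135,-0.1315,0,0],[0.12,0.17,-0.1315,0,0],[0.145,0.2,-0.1315,0,0],[0.17,0.235,-0.1315,0,0],[0.19,0.265,-0.1315,0,0],[0.2017,0.281,-0.1315,0,0],[0.2017,0.281,-0.1,0,0],[0.2017,0.281,-0.06,0,0],[0.2017,0.281,-0.03,0,0],[0.2017,0.281,-0.01,0,0],[0.2017,0.281,0.005,0,0],[0.2017,0.281,0.0125,0,0],[0.2017,0.281,0.0125,0,0]]]'

```text
time_s: 17.32
ee_pos: [403.2, 277.6, 39.9]
ee_rot: [-179.9, -0.3, -177.4]
force: [-0.3, 0.2, -5.4]
gripper_width: 25.7
```

```bash
python3 - <<'E'
from h import *
did(0.2017,0.281,0.0125,0); s=st()
shot('side','s5'); a=cv2.imread('pics/s5.png'); cv2.imwrite('pics/s5z.png',cv2.resize(a[90:240,150:350],None,fx=4,fy=4,interpolation=cv2.INTER_CUBIC))
E
```

```text
t 17.32 pos [403.2 277.6  39.9] rot [-179.92   -0.25 -177.37] F [-0.3  0.2 -5.4] w 25.7 cmd [ 405.   278.    41.  -177.3]
```

View pics/s5z.png

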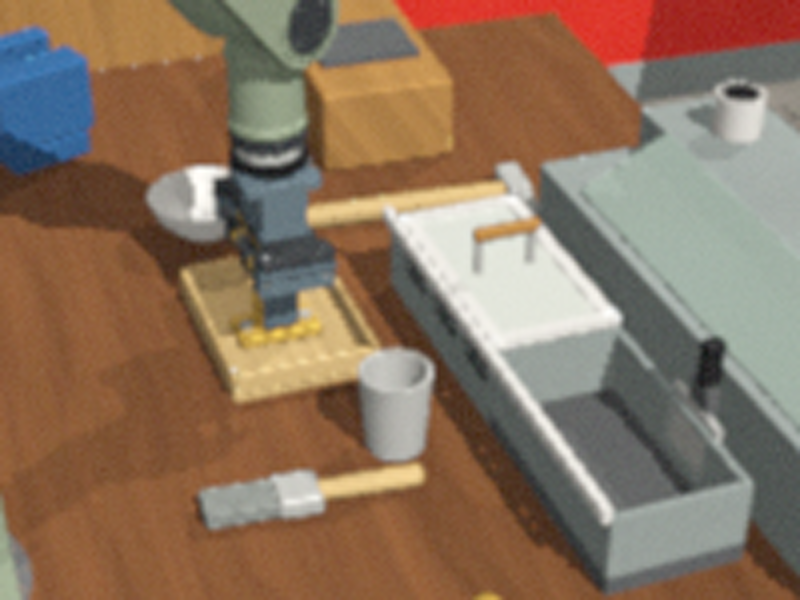

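Call:
jog_arm --deltas '[[[0,0,0.001,0,0],[0,0,0.001,0,0.05],[0,0,0.001,0,0.06],[0,0,0.001,0,0.06],[0,0,0.001,0,0.06],[0,0,0.001,0,0.06],[0,0,-0.04,0,0.06],[0,0,-0.08,0,0.06],[0,0,-0.12,0,0.06],[0,0,-0.144,0,0.06]]]'

```text
time_s: 18.2
ee_pos: [406.2, 278.9, 189.2]
ee_rot: [179.8, 0.3, -177.3]
force: [0.3, 1.1, 0.8]
gripper_width: 60.1
```

```bash
python3 - <<'E'
from h import *
did(0,0,-0.144,0); s=st(); shot('wrist','w6')
print(rel([500,-270,360],-177.3))
E
```

```text
t 18.20 pos [406.2 278.9 189.2] rot [ 179.81    0.3  -177.33] F [0.3 1.1 0.8] w 60.1 cmd [ 405.   278.   185.  -177.3]
[-0.0694, -0.5519, -0.175, -0.03]
```

View pics/w6.png

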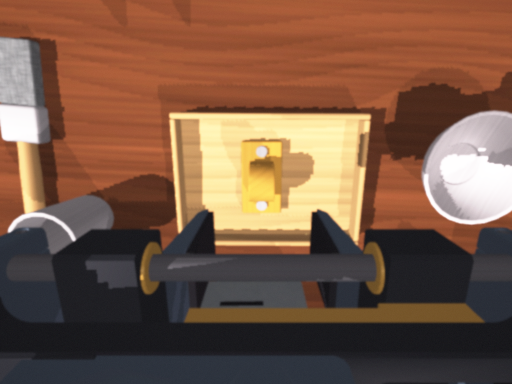

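The casting stands in the middle of the tray at (262,178). Next I'll look at the waiting castings.

Call:
jog_arm --deltas '[[[-0.0694,-0.552,-0.175,0,0.06],[-0.0694,-0.552,-0.175,0,0.06],[-0.0694,-0.552,-0.175,0,0.06],[-0.0694,-0.552,-0.175,0,0.06],[-0.0694,-0.552,-0.175,0,0.06],[-0.0694,-0.552,-0.175,0,0.06],[-0.0694,-0.552,-0.175,0,0.06],[-0.0694,-0.552,-0.175,0,0.06],[-0.0694,-0.552,-0.175,0,0.06],[-0.0694,-0.552,-0.175,0,0.06],[-0.0694,-0.552,-0.175,0,0.06],[-0.0694,-0.552,-0.175,0,0.06],[-0.0694,-0.552,-0.175,0,0.06],[-0.0694,-0.552,-0.175,0,0.06],[-0.0694,-0.552,-0.175,0,0.06],[-0.0694,-0.552,-0.175,0,0.06],[-0.0694,-0.552,-0.175,0,0.06],[-0.0694,-0.552,-0.175,0,0.06],[-0.0694,-0.552,-0.175,0,0.06],[-0.0694,-0.552,-0.175,0,0.06]]]'

```text
time_s: 19.92
ee_pos: [499.8, -268.8, 359.9]
ee_rot: [180.0, -0.0, -177.2]
force: [-0.9, 0.8, -0.3]
gripper_width: 60.2
```

```bash
python3 - <<'E'
from h import *
did(-0.0694,-0.552,-0.175,0); s=st()
im,p=shot('wrist','w7'); json.dump({k:np.array(v).tolist() for k,v in p.items()},open('p7.json','w'))
cv2.imwrite('pics/w7z.png',cv2.resize(cv2.imread('pics/w7.png')[0:300,0:400],None,fx=2,fy=2,interpolation=cv2.INTER_CUBIC))
E
```

```text
t 19.92 pos [ 499.8 -268.8  359.9] rot [ 1.7998e+02 -1.0000e-02 -1.7724e+02] F [-0.9  0.8 -0.3] w 60.2 cmd [ 500.  -270.1  360.  -177.3]
```

View pics/w7z.png

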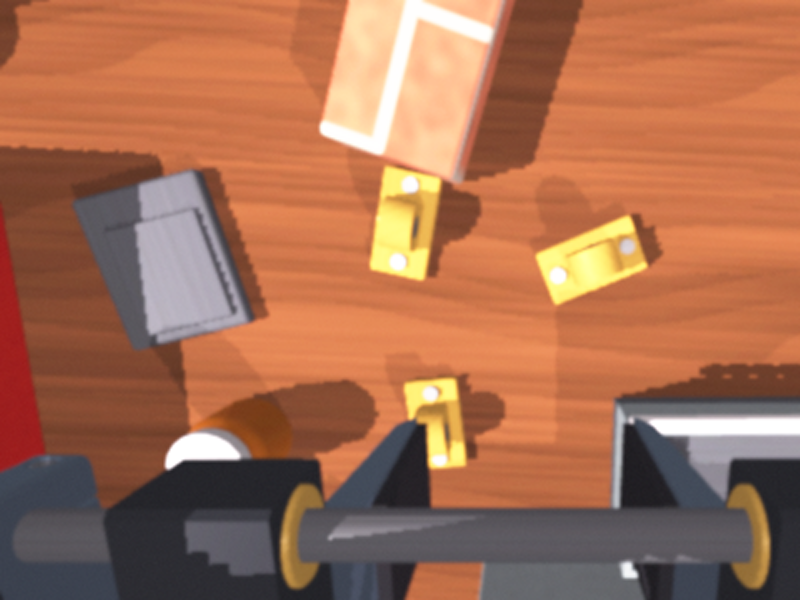

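```bash
python3 - <<'E'
from h import *
p=json.load(open('p7.json'));k=2
print('A',quad(p,[(386,167),(441,177),(427,280),(371,271)],12,k))
print('B',quad(p,[(537,254),(632,215),(649,264),(555,304)],12,k))
print('C',quad(p,[(404,382),(457,377),(467,465),(420,471)],12,k))
print('brick',ray(p,160,66,65),ray(p,230,90,65))
A=quad(p,[(386,167),(441,177),(427,280),(371,271)],12,k)
B=quad(p,[(537,254),(632,215),(649,264),(555,304)],12,k)
for c,y,_ in (B,):
  print(rel([*c,110],y),rel([*c,34.5],y)) 
E
```

```text
A (array([ 428.4, -369.5]), np.float64(171.5), array([45., 84., 48., 85.]))
B (array([ 449.1, -212.6]), np.float64(115.3), array([84., 43., 86., 45.]))
C (array([ 602. , -342.3]), np.float64(8.5), array([47., 84., 44., 86.]))
brick [ 367.22379268 -420.24625075   65.        ] [ 394.77539881 -319.92974495   65.        ]
[0.0482, 0.0598, 0.25, np.float64(67.37)] [0.0482, 0.0598, 0.3255, np.float64(67.37)]
```

Call:
jog_arm --deltas '[[[0.0482,0.0598,0.04,67.4,0.06],[0.0482,0.0598,0.08,67.4,0.06],[0.0482,0.0598,0.12,67.4,0.06],[0.0482,0.0598,0.16,67.4,0.06],[0.0482,0.0598,0.19,67.4,0.06],[0.0482,0.0598,0.2,67.4,0.06],[0.0482,0.0598,0.22,67.4,0.06],[0.0482,0.0598,0.24,67.4,0.06],[0.0482,0.0598,0.25,67.4,0.06],[0.0482,0.0598,0.25,67.4,0.06],[0.0482,0.0598,0.25,67.4,0.06],[0.0482,0.0598,0.25,67.4,0.06]]]'

```text
time_s: 20.97
ee_pos: [449.3, -212.4, 110.2]
ee_rot: [180.0, 0.0, 115.4]
force: [0.2, -0.4, -0.1]
gripper_width: 60.0
```

```bash
python3 - <<'E'
from h import *
did(0.0482,0.0598,0.25,67.4); s=st()
im,p=shot('wrist','w8'); print(proj(p,(449.1,-212.6,12)))
E
```

```text
t 20.97 pos [ 449.3 -212.4  110.2] rot [1.7998e+02 2.0000e-02 1.1540e+02] F [ 0.2 -0.4 -0.1] w 60.0 cmd [ 449.1 -212.6  110.   115.3]
(np.float64(261.2365268556004), np.float64(199.56644956916122))
```

View pics/w8.png

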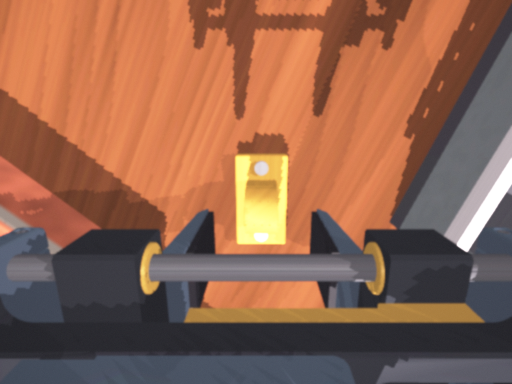

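Call:
jog_arm --deltas '[[[0,0,0.03,0,0.06],[0,0,0.06,0,0.06],[0,0,0.0755,0,0.06],[0,0,0.0755,0,0.06],[0,0,0.0755,0,0.06],[0,0,0.0755,0,0.02],[0,0,0.0755,0,0.0],[0,0,0.0755,0,0],[0,0,0.0755,0,0],[0,0,0.0755,0,0],[0,0,0.0755,0,0],[0,0,0.0755,0,0],[0,0,0.0755,0,0],[0,0,0.0755,0,0]]]' --grip_force 35

```text
time_s: 22.18
ee_pos: [448.9, -212.9, 34.9]
ee_rot: [-180.0, 0.0, 115.3]
force: [-1.8, -1.2, 6.1]
gripper_width: 25.7
```

```bash
python3 - <<'E'
from h import *
did(0,0,0.0755,0); s=st(); c=cmd(); y=-176.9
for t in [[c[0],c[1],190],W((0,72,190)),W((0,72,56))]: print(rel(t,y))
E
```

```text
t 22.18 pos [ 448.9 -212.9   34.9] rot [-1.7999e+02  2.0000e-02  1.1529e+02] F [-1.8 -1.2  6.1] w 25.7 cmd [ 449.1 -212.6   34.5  115.3]
[0.0, 0.0, -0.1555, -67.83]
[0.1327, 0.2579, -0.1555, -67.83]
[0.1327, 0.2579, -0.0215, -67.83]
```

Call:
jog_arm --deltas '[[[0,0,-0.04,0,0],[0,0,-0.08,0,0],[0,0,-0.12,0,0],[0,0,-0.15,0,0],[0.013,0.025,-0.1555,-7,0],[0.027,0.05,-0.1555,-14,0],[0.04,0.077,-0.1555,-21,0],[0.053,0.103,-0.1555,-28,0],[0.066,0.129,-0.1555,-35,0],[0.08,0.155,-0.1555,-42,0],[0.093,0.18,-0.1555,-49,0],[0.106,0.206,-0.1555,-56,0],[0.12,0.232,-0.1555,-63,0],[0.1327,0.2579,-0.1555,-67.8,0],[0.1327,0.2579,-0.1555,-67.8,0],[0.1327,0.2579,-0.14,-67.8,0],[0.1327,0.2579,-0.11,-67.8,0],[0.1327,0.2579,-0.08,-67.8,0],[0.1327,0.2579,-0.055,-67.8,0],[0.1327,0.2579,-0.055,-67.8,0]]]'

```text
time_s: 23.85
ee_pos: [620.4, 17.5, 82.4]
ee_rot: [179.9, -0.8, -177.0]
force: [-2.1, -0.4, -5.0]
gripper_width: 25.8
```

```bash
python3 - <<'E'
from h import *
did(0.1327,0.2579,-0.055,-67.8); s=st(); print(L(s['ee_pos'])); print(rel(W((0,72,55)),-176.9))
shot('side','s9'); a=cv2.imread('pics/s9.png'); cv2.imwrite('pics/s9z.png',cv2.resize(a[100:300,225:425],None,fx=3,fy=3,interpolation=cv2.INTER_CUBIC))
E
```

```text
t 23.85 pos [620.4  17.5  82.4] rot [ 179.94   -0.85 -176.96] F [-2.1 -0.4 -5. ] w 25.8 cmd [ 625.6   17.5   89.5 -176.9]
[-5.23667231 72.27095413 82.39211488]
[0.0, 0.0, 0.0345, -0.03]
```

View pics/s9z.png

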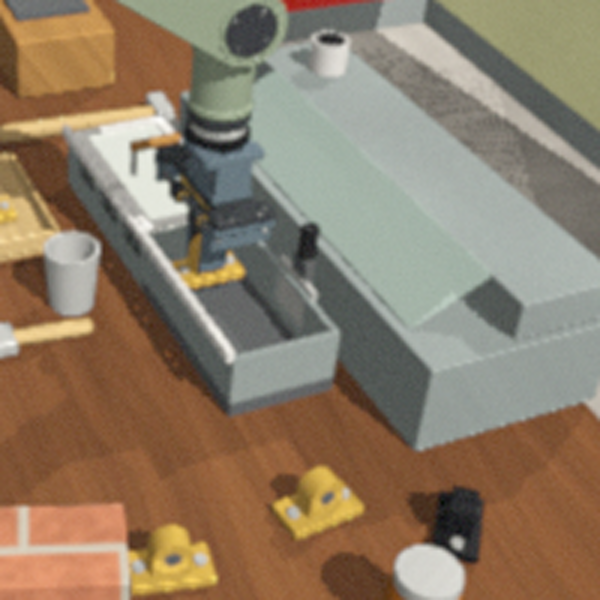

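Call:
jog_arm --deltas '[[[0,0,0.005,0,0],[0,0,0.015,0,0],[0,0,0.025,0,0],[0,0,0.031,0,0],[0,0,0.034,0,0],[0,0,0.034,0,0],[0,0,0.034,0,0]]]'

```text
time_s: 24.48
ee_pos: [625.9, 17.5, 55.7]
ee_rot: [180.0, 0.0, -176.9]
force: [0.8, 0.2, -5.3]
gripper_width: 26.0
```

Call:
jog_arm --deltas '[[[0,0,0.001,0,0],[0,0,0.001,0,0],[0,0,0.001,0,0.045],[0,0,0.001,0,0.045],[0,0,0.001,0,0.045],[0,0,0.001,0,0.045],[0,0,-0.03,0,0.045],[0,0,-0.07,0,0.045],[0,0,-0.11,0,0.045],[0,0,-0.135,0,0.06]]]'

```text
time_s: 25.32
ee_pos: [627.0, 17.5, 195.0]
ee_rot: [-180.0, 0.3, -176.9]
force: [0.4, -0.2, 0.9]
gripper_width: 49.3
```

```bash
python3 - <<'E'
from h import *
did(0,0,0.034,0);did(0,0,-0.135,0); s=st(); print(rel([500,-290,330],-177.3))
shot('wrist','w10')
E
```

```text
t 25.32 pos [627.   17.5 195. ] rot [-179.99    0.34 -176.93] F [ 0.4 -0.2  0.9] w 49.3 cmd [ 625.6   17.5  190.5 -176.9]
[0.1419, -0.3003, -0.1395, 0.37]
```

View pics/w10.png

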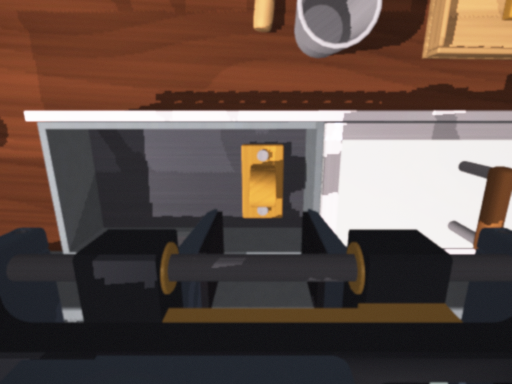

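The first raw casting stands upright in the chamber at (263,180). I'll look at the other two again.

Call:
jog_arm --deltas '[[[0.142,-0.3,-0.14,0.4,0.06],[0.142,-0.3,-0.14,0.4,0.06],[0.142,-0.3,-0.14,0.4,0.06],[0.142,-0.3,-0.14,0.4,0.06],[0.142,-0.3,-0.14,0.4,0.06],[0.142,-0.3,-0.14,0.4,0.06],[0.142,-0.3,-0.14,0.4,0.06],[0.142,-0.3,-0.14,0.4,0.06],[0.142,-0.3,-0.14,0.4,0.06],[0.142,-0.3,-0.14,0.4,0.06],[0.142,-0.3,-0.14,0.4,0.06],[0.142,-0.3,-0.14,0.4,0.06],[0.142,-0.3,-0.14,0.4,0.06]]]'

```text
time_s: 26.45
ee_pos: [500.1, -288.5, 329.5]
ee_rot: [179.9, -0.1, -177.3]
force: [-0.1, -0.1, 0.1]
gripper_width: 60.4
```

```bash
python3 - <<'E'
from h import *
did(0.142,-0.3,-0.14,0.4); s=st()
im,p=shot('wrist','w11'); json.dump({k:np.array(v).tolist() for k,v in p.items()},open('p11.json','w'))
cv2.imwrite('pics/w11z.png',cv2.resize(cv2.imread('pics/w11.png')[0:300,100:500],None,fx=2,fy=2,interpolation=cv2.INTER_CUBIC))
E
```

```text
t 26.45 pos [ 500.1 -288.5  329.5] rot [ 1.7992e+02 -6.0000e-02 -1.7725e+02] F [-0.1 -0.1  0.1] w 60.4 cmd [ 499.9 -289.7  330.5 -177.3]
```

View pics/w11z.png

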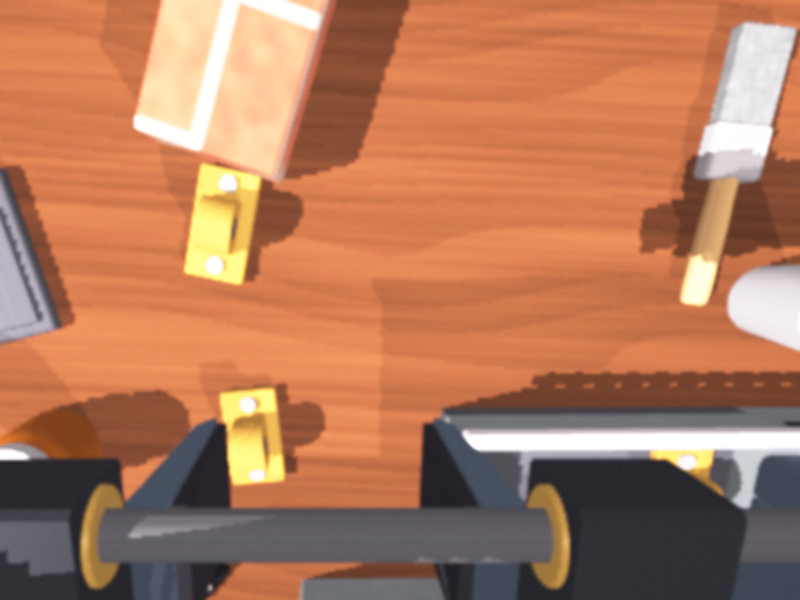

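```bash
python3 - <<'E'
from h import *
p=json.load(open('p11.json'))
A=quad(p,[(201,164),(262,176),(243,284),(184,272)],12,2,(100,0)); C=quad(p,[(219,392),(276,387),(285,480),(232,486)],12,2,(100,0))
print(A,C)
print(rel([*C[0],110],C[1]+180),rel([*C[0],34.5],C[1]+180))
print(rel([*A[0],110],A[1]))
E
```

```text
(array([ 427.8, -370.2]), np.float64(170.4), array([47., 83., 47., 83.])) (array([ 601.9, -343.5]), np.float64(7.3), array([48., 85., 47., 86.]))
[-0.0994, -0.0585, 0.2205, np.float64(-4.63)] [-0.0994, -0.0585, 0.296, np.float64(-4.63)]
[0.0758, -0.077, 0.2205, np.float64(12.27)]
```

```bash
python3 - <<'E'
from h import *
p=json.load(open('p7.json')); print(ray(p,103,224,90), ray(p,125,224,90))
q=env.camera_params('side'); print(ray(q,366,293,90)); print('black',ray(q,378,275,20))
E
```

```text
[ 602.36539295 -509.96686193   90.        ] [ 600.73448149 -475.93293922   90.        ]
[ 609.09868984 -522.4654371    90.        ]
black [ 719.5756011 -424.3031354   20.       ]
```

Call:
jog_arm --deltas '[[[-0.0994,-0.0585,0.04,-4.6,0.06],[-0.0994,-0.0585,0.08,-4.6,0.06],[-0.0994,-0.0585,0.12,-4.6,0.06],[-0.0994,-0.0585,0.16,-4.6,0.06],[-0.0994,-0.0585,0.2,-4.6,0.06],[-0.0994,-0.0585,0.2205,-4.6,0.06],[-0.0994,-0.0585,0.2205,-4.6,0.06],[-0.0994,-0.0585,0.2205,-4.6,0.06]]]'

```text
time_s: 27.17
ee_pos: [599.4, -340.2, 102.5]
ee_rot: [179.5, -0.6, -172.6]
force: [-0.5, 0.1, -0.5]
gripper_width: 59.9
```

```bash
python3 - <<'E'
from h import *
did(-0.0994,-0.0585,0.2205,-4.6); s=st()
im,p=shot('wrist','w12'); print(proj(p,(601.9,-343.5,12)))
E
```

```text
t 27.17 pos [ 599.4 -340.2  102.5] rot [ 179.52   -0.59 -172.62] F [-0.5  0.1 -0.5] w 59.9 cmd [ 601.9 -343.5  110.  -172.7]
(np.float64(256.53638044607345), np.float64(204.35138214095073))
```

View pics/w12.png

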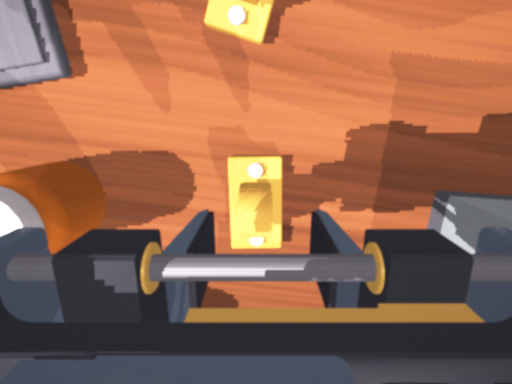

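Call:
jog_arm --deltas '[[[0,0,0.03,0,0.06],[0,0,0.06,0,0.06],[0,0,0.0755,0,0.06],[0,0,0.0755,0,0.06],[0,0,0.0755,0,0.06],[0,0,0.0755,0,0.02],[0,0,0.0755,0,0.0],[0,0,0.0755,0,0],[0,0,0.0755,0,0],[0,0,0.0755,0,0],[0,0,0.0755,0,0],[0,0,0.0755,0,0],[0,0,0.0755,0,0],[0,0,0.0755,0,0]]]' --grip_force 35

```text
time_s: 28.38
ee_pos: [602.3, -344.6, 35.3]
ee_rot: [-179.9, 0.1, -172.7]
force: [-0.5, -3.4, 4.7]
gripper_width: 25.9
```

```bash
python3 - <<'E'
from h import *
did(0,0,0.0755,0); s=st(); c=cmd(); y=-176.9
for t in [[c[0],c[1],190],W((0,0,190)),W((0,0,60)),W((0,0,55.5))]: print(rel(t,y))
E
```

```text
t 28.38 pos [ 602.3 -344.6   35.3] rot [-1.7989e+02  7.0000e-02 -1.7273e+02] F [-0.5 -3.4  4.7] w 25.9 cmd [ 601.9 -343.5   34.5 -172.7]
[0.0, 0.0, -0.1555, 4.17]
[-0.0639, 0.2833, -0.1555, 4.17]
[-0.0639, 0.2833, -0.0255, 4.17]
[-0.0639, 0.2833, -0.021, 4.17]
```

Call:
jog_arm --deltas '[[[0,0,-0.04,0,0],[0,0,-0.08,0,0],[0,0,-0.12,0,0],[0,0,-0.15,0,0],[-0.006,0.028,-0.1555,4.2,0],[-0.013,0.056,-0.1555,4.2,0],[-0.019,0.085,-0.1555,4.2,0],[-0.025,0.113,-0.1555,4.2,0],[-0.032,0.142,-0.1555,4.2,0],[-0.038,0.17,-0.1555,4.2,0],[-0.045,0.2,-0.1555,4.2,0],[-0.051,0.227,-0.1555,4.2,0],[-0.058,0.255,-0.1555,4.2,0],[-0.0639,0.2833,-0.1555,4.2,0],[-0.0639,0.2833,-0.1555,4.2,0],[-0.0639,0.2833,-0.1555,4.2,0],[-0.0639,0.2833,-0.13,4.2,0],[-0.0639,0.2833,-0.1,4.2,0],[-0.0639,0.2833,-0.07,4.2,0],[-0.0639,0.2833,-0.055,4.2,0]]]'

```text
time_s: 30.05
ee_pos: [625.5, -54.8, 84.0]
ee_rot: [179.9, -0.6, -177.0]
force: [-1.1, -0.3, -7.2]
gripper_width: 26.0
```

Call:
jog_arm --deltas '[[[0,0,0,0,0],[0,0,0.01,0,0],[0,0,0.02,0,0],[0,0,0.03,0,0],[0,0,0.034,0,0],[0,0,0.034,0,0],[0,0,0.034,0,0]]]'

```text
time_s: 30.63
ee_pos: [629.7, -54.4, 55.7]
ee_rot: [-180.0, 0.1, -176.9]
force: [-0.1, -0.2, -7.1]
gripper_width: 25.8
```

Call:
jog_arm --deltas '[[[0,0,0.001,0,0],[0,0,0.001,0,0],[0,0,0.001,0,0.045],[0,0,0.001,0,0.045],[0,0,0.001,0,0.045],[0,0,0.001,0,0.045],[0,0,-0.03,0,0.045],[0,0,-0.07,0,0.045],[0,0,-0.11,0,0.045],[0,0,-0.135,0,0.06]]]'

```text
time_s: 31.47
ee_pos: [630.9, -54.6, 195.1]
ee_rot: [-179.9, 0.4, -176.9]
force: [1.1, 0.6, -0.5]
gripper_width: 49.0
```

```bash
python3 - <<'E'
from h import *
did(-0.0639,0.2833,-0.055,4.2);did(0,0,0.034,0);did(0,0,-0.135,0); s=st(); print(rel([500,-290,330],-177.3))
shot('wrist','w13')
E
```

```text
t 31.47 pos [630.9 -54.6 195.1] rot [-179.95    0.36 -176.93] F [ 1.1  0.6 -0.5] w 49.0 cmd [ 629.5  -54.4  190.5 -176.9]
[0.1419, -0.2283, -0.1395, 0.37]
```

View pics/w13.png

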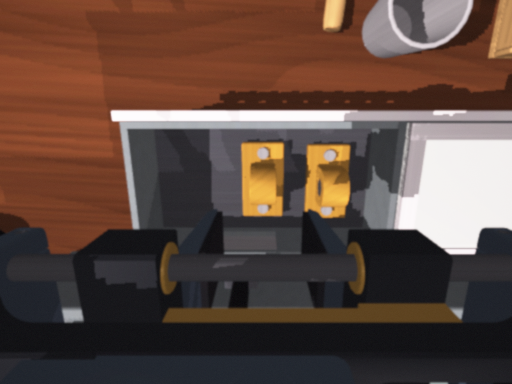

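Two castings now stand in the chamber, at (263,180) and (328,180). One is left (A), so I'll look at it again first.

Call:
jog_arm --deltas '[[[0.142,-0.228,-0.14,0.4,0.06],[0.142,-0.228,-0.14,0.4,0.06],[0.142,-0.228,-0.14,0.4,0.06],[0.142,-0.228,-0.14,0.4,0.06],[0.142,-0.228,-0.14,0.4,0.06],[0.142,-0.228,-0.14,0.4,0.06],[0.142,-0.228,-0.14,0.4,0.06],[0.142,-0.228,-0.14,0.4,0.06],[0.142,-0.228,-0.14,0.4,0.06],[0.142,-0.228,-0.14,0.4,0.06],[0.142,-0.228,-0.14,0.4,0.06]]]'

```text
time_s: 32.43
ee_pos: [500.1, -288.3, 329.1]
ee_rot: [179.9, -0.1, -177.3]
force: [-0.5, 0.7, -0.3]
gripper_width: 59.8
```

```bash
python3 - <<'E'
from h import *
did(0.142,-0.228,-0.14,0.4); s=st()
im,p=shot('wrist','w14'); json.dump({k:np.array(v).tolist() for k,v in p.items()},open('p14.json','w'))
cv2.imwrite('pics/w14z.png',cv2.resize(cv2.imread('pics/w14.png')[40:240,100:340],None,fx=3.3,fy=3,interpolation=cv2.INTER_CUBIC))
E
```

```text
t 32.43 pos [ 500.1 -288.3  329.1] rot [ 1.7988e+02 -7.0000e-02 -1.7727e+02] F [-0.5  0.7 -0.3] w 59.8 cmd [ 499.9 -289.7  330.5 -177.3]
```

View pics/w14.png

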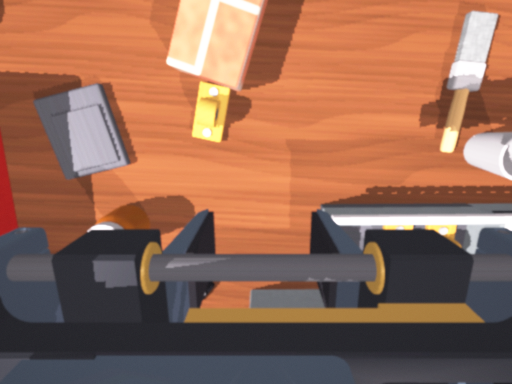

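View pics/w14z.png

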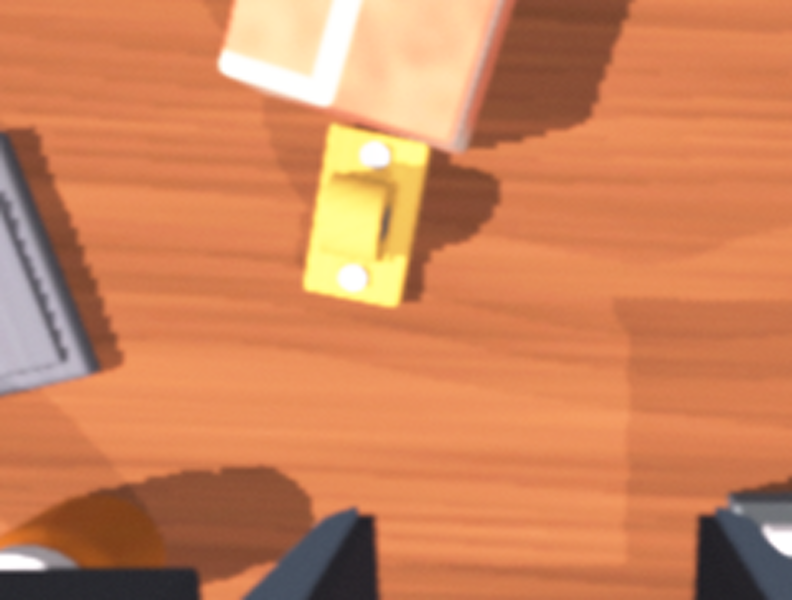

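```bash
python3 - <<'E'
from h import *
p=json.load(open('p14.json'))
A=quad(p,[(u/3.3+100,v/3+40) for u,v in [(331,124),(430,147),(401,307),(304,290)]],12); print(A)
print(rel([428,-370,110],170.7))
E
```

```text
(array([ 428.3, -370. ]), np.float64(171.0), array([46., 82., 47., 84.]))
[0.0755, -0.0769, 0.2205, 11.97]
```

Call:
jog_arm --deltas '[[[0.0755,-0.077,0.03,12,0.06],[0.0755,-0.077,0.07,12,0.06],[0.0755,-0.077,0.11,12,0.06],[0.0755,-0.077,0.15,12,0.06],[0.0755,-0.077,0.19,12,0.06],[0.0755,-0.077,0.21,12,0.06],[0.0755,-0.077,0.2205,12,0.06],[0.0755,-0.077,0.2205,12,0.06],[0.0755,-0.077,0.2205,12,0.06]]]'

```text
time_s: 33.23
ee_pos: [428.3, -368.6, 108.7]
ee_rot: [179.9, -0.2, 170.8]
force: [-0.5, -0.5, 0.4]
gripper_width: 60.2
```

```bash
python3 - <<'E'
from h import *
did(0.0755,-0.077,0.2205,12); s=st()
im,p=shot('wrist','w15'); print(proj(p,(428,-370,12)))
E
```

```text
t 33.23 pos [ 428.3 -368.6  108.7] rot [ 1.7988e+02 -1.6000e-01  1.7076e+02] F [-0.5 -0.5  0.4] w 60.2 cmd [ 428.  -370.1  110.   170.7]
(np.float64(259.6281449469971), np.float64(199.48142729006736))
```

View pics/w15.png

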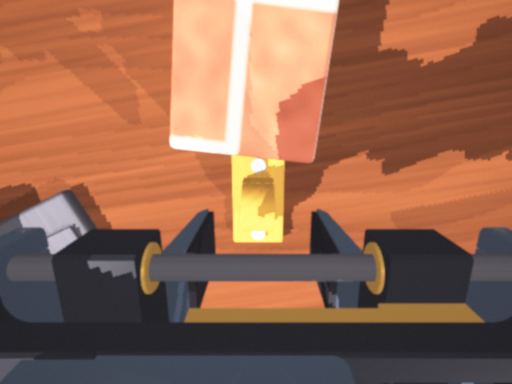

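Call:
jog_arm --deltas '[[[0,0,0.03,0,0.06],[0,0,0.06,0,0.06],[0,0,0.0755,0,0.06],[0,0,0.0755,0,0.06],[0,0,0.0755,0,0.06],[0,0,0.0755,0,0.02],[0,0,0.0755,0,0.0],[0,0,0.0755,0,0],[0,0,0.0755,0,0],[0,0,0.0755,0,0],[0,0,0.0755,0,0],[0,0,0.0755,0,0],[0,0,0.0755,0,0],[0,0,0.0755,0,0]]]' --grip_force 35

```text
time_s: 34.45
ee_pos: [428.5, -371.4, 35.2]
ee_rot: [-179.9, 0.1, 170.7]
force: [-2.2, -4.6, 5.5]
gripper_width: 25.8
```

```bash
python3 - <<'E'
from h import *
did(0,0,0.0755,0); s=st(); c=cmd(); y=-176.9
for t in [[c[0],c[1],190],W((0,-72,190)),W((0,-72,89.5)),W((0,-72,55.5))]: print(rel(t,y))
E
```

```text
t 34.45 pos [ 428.5 -371.4   35.2] rot [-1.7987e+02  1.1000e-01  1.7069e+02] F [-2.2 -4.6  5.5] w 25.8 cmd [ 428.  -370.1   34.5  170.7]
[0.0, 0.0, -0.1555, -12.43]
[-0.1631, 0.2739, -0.1555, -12.43]
[-0.1631, 0.2739, -0.055, -12.43]
[-0.1631, 0.2739, -0.021, -12.43]
```

Call:
jog_arm --deltas '[[[0,0,-0.02,0,0],[0,0,-0.05,0,0],[0,0,-0.09,0,0],[0,0,-0.13,0,0],[0,0,-0.1555,0,0],[-0.016,0.027,-0.1555,-3,0],[-0.032,0.054,-0.1555,-6,0],[-0.049,0.082,-0.1555,-9,0],[-0.065,0.11,-0.1555,-12,0],[-0.082,0.137,-0.1555,-12.4,0],[-0.098,0.164,-0.1555,-12.4,0],[-0.114,0.192,-0.1555,-12.4,0],[-0.13,0.219,-0.1555,-12.4,0],[-0.147,0.247,-0.1555,-12.4,0],[-0.1631,0.2739,-0.1555,-12.4,0],[-0.1631,0.2739,-0.1555,-12.4,0],[-0.1631,0.2739,-0.1555,-12.4,0],[-0.1631,0.2739,-0.12,-12.4,0],[-0.1631,0.2739,-0.085,-12.4,0],[-0.1631,0.2739,-0.055,-12.4,0]]]'

```text
time_s: 36.12
ee_pos: [630.5, -126.1, 86.2]
ee_rot: [179.9, -0.3, -177.0]
force: [0.4, 0.2, -6.8]
gripper_width: 26.0
```

Call:
jog_arm --deltas '[[[0,0,0,0,0],[0,0,0.01,0,0],[0,0,0.02,0,0],[0,0,0.03,0,0],[0,0,0.034,0,0],[0,0,0.034,0,0],[0,0,0.034,0,0]]]'

```text
time_s: 36.7
ee_pos: [633.8, -126.4, 56.1]
ee_rot: [-180.0, 0.1, -176.9]
force: [0.8, 0.7, -7.1]
gripper_width: 25.6
```

Call:
jog_arm --deltas '[[[0,0,0.001,0,0],[0,0,0.001,0,0],[0,0,0.001,0,0.045],[0,0,0.001,0,0.045],[0,0,0.001,0,0.045],[0,0,0.001,0,0.045],[0,0,-0.03,0,0.045],[0,0,-0.07,0,0.045],[0,0,-0.11,0,0.045],[0,0,-0.135,0,0.06]]]'

```text
time_s: 37.53
ee_pos: [634.8, -126.6, 195.2]
ee_rot: [-179.9, 0.3, -176.9]
force: [0.2, 0.6, -0.2]
gripper_width: 49.4
```

```bash
python3 - <<'E'
from h import *
did(-0.1631,0.2739,-0.055,-12.4);did(0,0,0.034,0);did(0,0,-0.135,0); s=st()
shot('wrist','w16'); shot('side','s16')
for t in [(0,72,330)]: print(rel(W(t),-176.9))
for t in [(-2,251,210),(-2,251,138)]: print(rel(W(t),-176.9))
E
```

```text
t 37.53 pos [ 634.8 -126.6  195.2] rot [-179.91    0.35 -176.93] F [ 0.2  0.6 -0.2] w 49.4 cmd [ 633.4 -126.3  190.5 -176.9]
[0.0001, 0.144, -0.1395, -0.03]
[0.0022, 0.323, -0.0195, -0.03]
[0.0022, 0.323, 0.0525, -0.03]
```

View pics/w16.png

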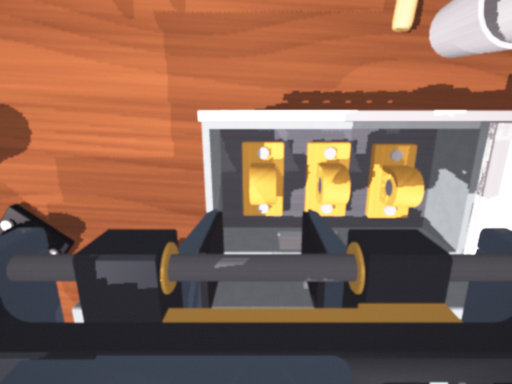

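View pics/s16.png

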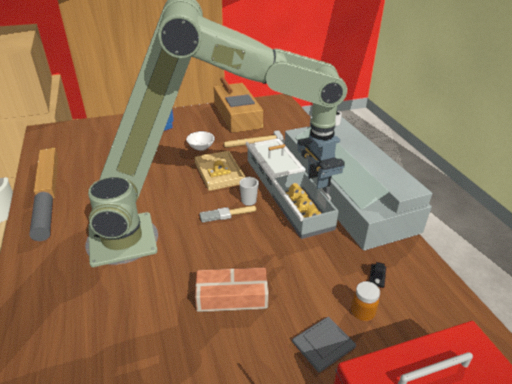

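Call:
jog_arm --deltas '[[[0.002,0.04,-0.02,0,0.06],[0.002,0.08,-0.02,0,0.06],[0.002,0.12,-0.02,0,0.06],[0.002,0.16,-0.02,0,0.06],[0.002,0.2,-0.02,0,0.06],[0.002,0.24,-0.02,0,0.06],[0.002,0.28,-0.02,0,0.06],[0.002,0.31,-0.02,0,0.06],[0.002,0.323,-0.02,0,0.06],[0.002,0.323,-0.02,0,0.06],[0.002,0.323,-0.02,0,0.06],[0.002,0.323,0.0,0,0.06],[0.002,0.323,0.025,0,0.06],[0.002,0.323,0.045,0,0.06],[0.002,0.323,0.0525,0,0.06],[0.002,0.323,0.0525,0,0.06],[0.002,0.323,0.0525,0,0.06]]]'

```text
time_s: 39.05
ee_pos: [614.6, 194.8, 138.4]
ee_rot: [-180.0, 0.0, -177.0]
force: [-0.2, -0.0, 0.6]
gripper_width: 60.0
```

Call:
jog_arm --deltas '[[[0,0,0,0,0.0],[0,0,0,0,0.0],[0,0,0,0,0.0],[0,0,0,0,0.0],[0,0,0,0,0.0],[0,0,0,0,0.0],[0,0,0,0,0.0],[0,0,0,0,0.0],[0,0,0,0,0.0],[0,0,0,0,0.0]]]' --grip_force 12

```text
time_s: 39.88
ee_pos: [614.1, 195.1, 138.0]
ee_rot: [-179.9, -0.0, -176.9]
force: [-0.3, -5.1, 1.5]
gripper_width: 14.1
```

```bash
python3 - <<'E'
from h import *
did(0.002,0.323,0.0525,0); s=st(); print(L(s['ee_pos'])); print(rel(W((-2,0,138)),-176.9),rel(W((-2,-3,138)),-176.9))
E
```

```text
t 39.88 pos [614.1 195.1 138. ] rot [-1.7990e+02 -1.0000e-02 -1.7692e+02] F [-0.3 -5.1  1.5] w 14.1 cmd [ 614.1  196.1  138.  -176.9]
[ -1.87421868 250.01087564 138.04986913]
[0.0, -0.251, -0.0, -0.03] [0.0, -0.254, -0.0, -0.03]
```

Call:
jog_arm --deltas '[[[0,-0.01,0,0,0.0],[0,-0.025,0,0,0.0],[0,-0.04,0,0,0.0],[0,-0.055,0,0,0.0],[0,-0.07,0,0,0.0],[0,-0.085,0,0,0.0],[0,-0.1,0,0,0.0],[0,-0.115,0,0,0.0],[0,-0.13,0,0,0.0],[0,-0.145,0,0,0.0],[0,-0.16,0,0,0.0],[0,-0.175,0,0,0.0],[0,-0.19,0,0,0.0],[0,-0.205,0,0,0.0],[0,-0.22,0,0,0.0],[0,-0.23,0,0,0.0],[0,-0.24,0,0,0.0],[0,-0.248,0,0,0.0],[0,-0.252,0,0,0.0],[0,-0.252,0,0,0.0]]]'

```text
time_s: 41.55
ee_pos: [627.5, -54.6, 138.0]
ee_rot: [179.8, -0.0, -177.0]
force: [-0.1, 4.1, 2.1]
gripper_width: 14.3
```

Call:
jog_arm --deltas '[[[0,-0.001,0,0,0.0],[0,-0.002,0,0,0.0],[0,-0.003,0,0,0.0],[0,-0.003,0,0,0.0],[0,-0.003,0,0,0.0]]]'

```text
time_s: 41.97
ee_pos: [627.5, -54.7, 138.0]
ee_rot: [179.6, -0.0, -177.0]
force: [0.7, 11.5, 2.8]
gripper_width: 14.1
```

Call:
jog_arm --deltas '[[[0,-0.003,0,0,0.03],[0,-0.001,0,0,0.06],[0,-0.001,0,0,0.06],[0,-0.001,0,0,0.06],[0,-0.001,0,0,0.06],[0,-0.001,-0.03,0,0.06],[0,-0.001,-0.06,0,0.06],[0,-0.001,-0.07,0,0.06]]]'

```text
time_s: 42.63
ee_pos: [629.6, -60.3, 212.1]
ee_rot: [-179.9, 0.4, -177.0]
force: [0.6, 1.1, 1.0]
gripper_width: 59.6
```

```bash
python3 - <<'E'
from h import *
did(0,-0.252,0,0);did(0,-0.001,-0.07,0); s=st(); print(L(s['ee_pos'])); print(rel(W((78,-56,208)),-176.9),rel(W((78,-56,142)),-176.9))
shot('wrist','w17')
E
```

```text
t 42.63 pos [629.6 -60.3 212.1] rot [-179.91    0.37 -176.95] F [0.6 1.1 1. ] w 59.6 cmd [ 627.6  -56.5  208.  -176.9]
[ -0.2668908   -5.93511718 212.08620375]
[-0.08, -0.054, -0.0, -0.03] [-0.08, -0.054, 0.066, -0.03]
```

View pics/w17.png

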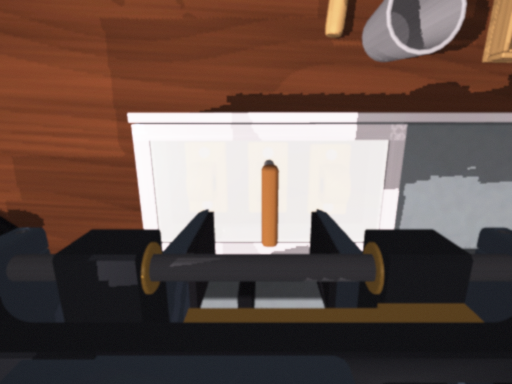

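Call:
jog_arm --deltas '[[[-0.02,-0.03,-0.01,0,0.0],[-0.05,-0.054,-0.01,0,0.0],[-0.08,-0.054,-0.01,0,0.0],[-0.08,-0.054,0.0,0,0.0],[-0.08,-0.054,0.0,0,0.0],[-0.08,-0.054,0.0,0,0.0],[-0.08,-0.054,0.0,0,0.0],[-0.08,-0.054,0.03,0,0.0],[-0.08,-0.054,0.055,0,0.0],[-0.08,-0.054,0.066,0,0.0],[-0.08,-0.054,0.066,0,0.0],[-0.08,-0.054,0.066,0,0.0],[-0.08,-0.054,0.066,0,0.0],[-0.08,-0.054,0.066,0,0.0]]]'

```text
time_s: 43.85
ee_pos: [711.5, -109.3, 144.2]
ee_rot: [-180.0, 0.2, -176.9]
force: [-0.6, -0.6, -0.4]
gripper_width: 0.8
```

```bash
python3 - <<'E'
from h import *
did(-0.08,-0.054,0.066,0); s=st(); print(L(s['ee_pos'])); print(rel(W((78,-38,142)),-176.9),rel(W((78,38,142)),-176.9))
q=env.camera_params('side'); im,_=shot('side','s18'); a=cv2.imread('pics/s18.png')
for g in (0,): u=proj(q,W((0,0,135))); print('handle shut at crop',(u[0]-235)*4,(u[1]-100)*4)
cv2.imwrite('pics/s18z.png',cv2.resize(a[100:250,235:415],None,fx=4,fy=4,interpolation=cv2.INTER_CUBIC))
E
```

```text
t 43.85 pos [ 711.5 -109.3  144.2] rot [-179.95    0.21 -176.93] F [-0.6 -0.6 -0.4] w 0.8 cmd [ 710.4 -106.1  142.  -176.9]
[ 78.92310144 -59.23975957 144.20178462]
[0.0, 0.018, -0.0, -0.03] [0.0, 0.094, -0.0, -0.03]
handle shut at crop 279.31909182724576 326.3401439663796
```

View pics/s18z.png

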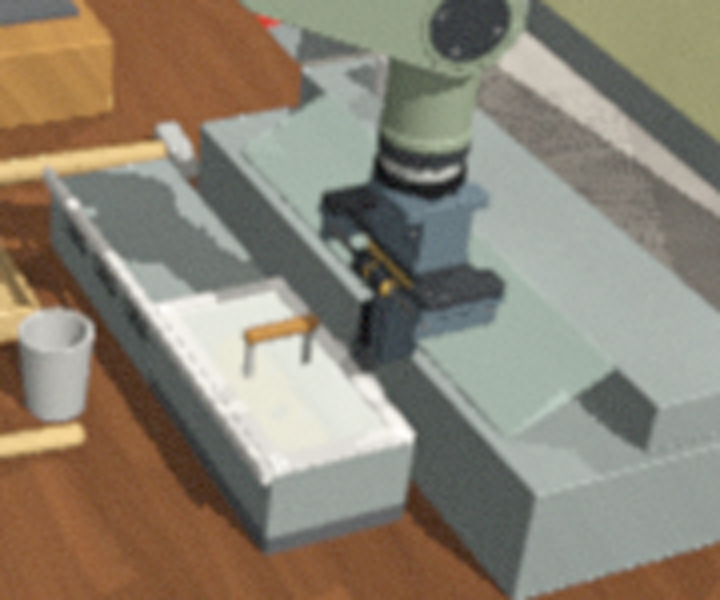

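Call:
jog_arm --deltas '[[[0,0.005,0,0,0],[0,0.01,0,0,0],[0,0.014,0,0,0],[0,0.018,0,0,0],[0,0.023,0,0,0],[0,0.028,0,0,0],[0,0.034,0,0,0],[0,0.04,0,0,0],[0,0.046,0,0,0],[0,0.052,0,0,0],[0,0.058,0,0,0],[0,0.064,0,0,0],[0,0.07,0,0,0],[0,0.076,0,0,0],[0,0.08,0,0,0],[0,0.084,0,0,0],[0,0.087,0,0,0],[0,0.088,0,0,0],[0,0.088,0,0,0],[0,0.088,0,0,0]]]'

```text
time_s: 45.57
ee_pos: [705.6, -20.9, 141.7]
ee_rot: [179.9, -0.0, -176.9]
force: [0.0, -0.1, 0.4]
gripper_width: 0.2
```

Call:
jog_arm --deltas '[[[0,0.001,0,0,0],[0,0.002,0,0,0],[0,0.003,0,0,0],[0,0.003,0,0,0]]]'

```text
time_s: 45.9
ee_pos: [705.5, -18.3, 141.7]
ee_rot: [-180.0, -0.0, -176.9]
force: [-0.3, -0.3, -1.0]
gripper_width: 0.4
```

Call:
jog_arm --deltas '[[[0,0.001,0,0,0],[0,0.002,0,0,0],[0,0.003,0,0,0],[0,0.003,0,0,0]]]'

```text
time_s: 46.23
ee_pos: [705.4, -15.0, 141.8]
ee_rot: [180.0, -0.0, -176.9]
force: [-0.2, -0.7, -0.7]
gripper_width: 0.4
```

Call:
jog_arm --deltas '[[[0,0.001,0,0,0],[0,0.002,0,0,0],[0,0.003,0,0,0],[0,0.003,0,0,0]]]'

```text
time_s: 46.57
ee_pos: [705.3, -13.8, 141.8]
ee_rot: [-179.8, -0.0, -176.9]
force: [0.2, -5.4, -0.9]
gripper_width: 0.5
```

Call:
jog_arm --deltas '[[[0,0.001,0,0,0],[0,0.002,0,0,0],[0,0.003,0,0,0],[0,0.003,0,0,0]]]'

```text
time_s: 46.9
ee_pos: [705.3, -13.6, 141.9]
ee_rot: [-179.6, 0.0, -176.9]
force: [0.2, -12.2, -0.9]
gripper_width: 0.7
```

The gate has hit its open stop (12 N, no movement). I'll back off, rise and check.

Call:
jog_arm --deltas '[[[0,-0.01,0,0,0],[0,-0.03,0,0,0],[0,-0.03,0,0,0],[0,-0.03,-0.03,0,0],[0,-0.03,-0.07,0,0],[0,-0.03,-0.11,0,0],[0,-0.03,-0.15,0,0],[0.04,-0.03,-0.19,0,0],[0.08,-0.03,-0.2,0,0],[0.11,-0.03,-0.2,0,0.03],[0.11,-0.03,-0.2,0,0.06],[0.11,-0.03,-0.2,0,0.06]]]'

```text
time_s: 47.9
ee_pos: [595.2, -44.2, 343.8]
ee_rot: [179.9, 0.2, -176.9]
force: [0.8, -0.5, -0.4]
gripper_width: 17.6
```

```bash
python3 - <<'E'
from h import *
did(0,0.1,0,0);did(0.11,-0.03,-0.2,0); s=st()
shot('wrist','w20'); shot('side','s20'); shot('scene','c20')
q=env.camera_params('side')
a=cv2.imread('pics/s20.png'); cv2.imwrite('pics/s20z.png',cv2.resize(a[100:320,235:415],None,fx=2.7,fy=2.7,interpolation=cv2.INTER_CUBIC))
for l in [(78,55,160),(0,0,135)]: u=proj(q,W(l)); print((u[0]-235)*2.7,(u[1]-100)*2.7)
E
```

```text
t 47.90 pos [595.2 -44.2 343.8] rot [ 1.7993e+02  1.6000e-01 -1.7692e+02] F [ 0.8 -0.5 -0.4] w 17.6 cmd [ 596.8  -42.1  342.  -176.9]
224.1965205552379 170.3184770792931
188.5403869833909 220.27959717730627
```

View pics/s20z.png

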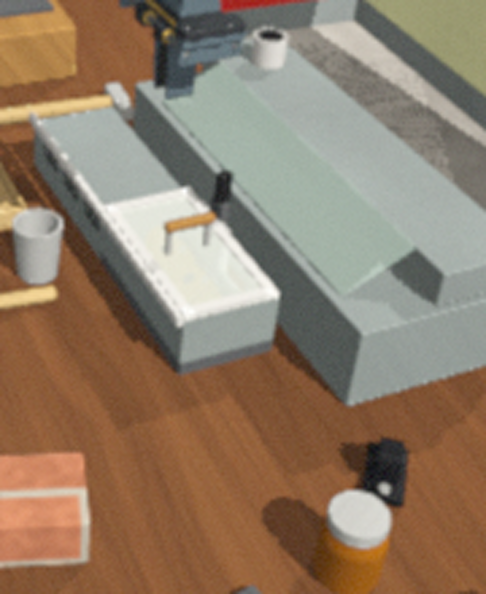

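View pics/w20.png

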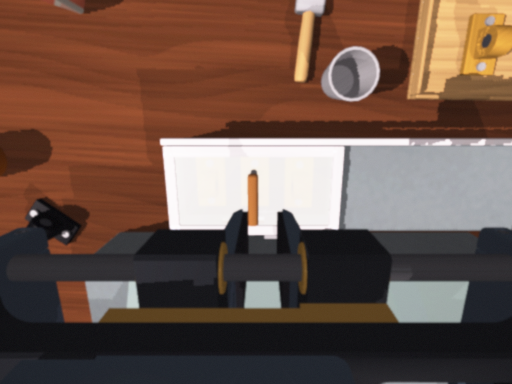

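View pics/c20.png

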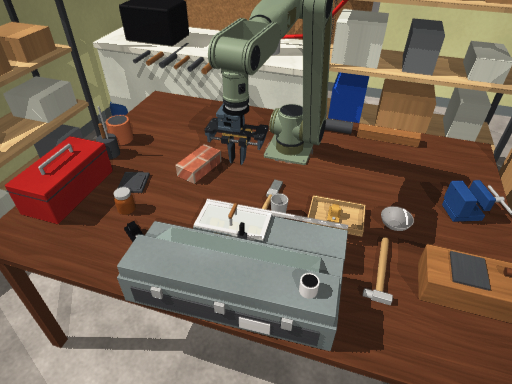

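Everything agrees: the paddle is at its fully-open spot (224,172 against 224,170 predicted), the hatch is shut and the finished casting is in the tray. I'm handing in the job.

```bash
python3 - <<'E'
from h import *
print(env.job_done()); st()
E
```

```text
the job is handed in; nothing more can be done
None
the job is handed in; nothing more can be done
```

The job is done and was handed in at about 48 s of the 210 s allowed.

- **Gate check:** The inner gate stood about 14 mm ajar, so I pushed it shut by its handle. The spring then gave fully: after about 5.5 N it stopped hard and the force climbed to 12 N. Only then did I slide the hatch its full 250 mm to the stop.
- **Castings:** I stood the one finished casting upright in the tray and all three waiting brass castings upright in the chamber. The black look-alike was left alone.
- **Doors at the end:** I shut the hatch against its stop (11.5 N, back at its starting reading within 0.2 mm), then pushed the gate open against its own stop (12 N).

**Last checks:** The final pictures show the hatch shut with the three castings under it. The gate paddle is within 2 pixels of where fully open predicts, the tray casting is upright, and the arm is clear of everything. By eye, the other things on the bench look unmoved; I did not measure them. No check failed. My first estimate of the box's angle was about 0.7° off, which I corrected from the hatch travel before placing anything.

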